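# Load the curing carousel and move up the canister queue

## Robot

A 6-joint arm with a two-finger parallel gripper is mounted at the origin on the work surface. World frame = base frame: x ahead of the robot, y to its left, z up, the work surface at z = 0. Lengths are in mm, angles in rad, forces in N, time in s.
With the tool pointing down it reaches from about 300 to 775 mm from the base axis. Payload 14.6 kg.
Tool frame: the origin (TCP) lies at the very end of the fingers, on their centre line; the grasp point (between the pads) lies 19 mm behind it; y points along the fingers, z is the direction in which the jaws open and shut, and the axes are right-handed (so a half turn about y gives the same grasp; the last joint's range is limited). The gripper opens to 94 mm and grips with 3 to 60 N. Pads are 16 mm wide; open, the fingers measure 119 mm over their backs; the gripper's body (75 mm by 177 mm) begins 78 mm behind the grasp point.
Start: joints at [-1.263, 0.3, 1.521, -0, 1.321, -0.067], TCP at [201.34, -511.812, 205.446] pointing down, gripper open.
Joint ranges: [-3.03, 3.03], [-0.79, 2.21], [0.23, 2.52], [-1.04, 4.18], [0, 3.07], [-2.55, 2.55]. Speed limits (rad/s): [2.22, 2.22, 2.57, 3.14, 3.14, 3.14].

## Interface

Orientations are given as [roll, pitch, yaw] about the fixed x, y, z axes, in that order (R = Rz(yaw) Ry(pitch) Rx(roll)).
In Python, from cell import monitor, optics, manip gives the robot as it stands.
- The arm moves only by the shell command python3 -m creep 'ROWS' [FORCE]. ROWS is JSON, a list of rows, each an object of numbers: "tx", "ty", "tz": the shift along the tool's x, y, z scaled (see below); "turn": the turn about the tool's y scaled (see below); "fingers": the finger opening in mm, from 0 to 94. In form: [{"tx": .., "ty": .., "tz": .., "turn": .., "fingers": ..}, ...]. A call has 1 to 20 rows; each row is the pose to reach, as a shift and turn from the pose measured when the call began, along the tool's axes at that moment, turning the shorter way round; what a row does not reach only later rows make up. The controller multiplies each number of a shift by 200 mm and each number of a turn by pi rad. A row lasts 1/10 s, in which the tool goes at most 50 mm and 8.59 degrees, less where a joint would pass 70% of its speed; a pose out of reach is approached as far as the arm can. A call with a number of a shift or a turn outside -1 to 1 is refused whole. A call with a gripper value outside its range is refused whole. The fingers move at their own pace and stop on an object; FORCE is the grip in N (left out, the last holds). Time passes only in rows, so rows that repeat a pose let the fingers close. It gives the time, the measured TCP pose, the force and the opening at its end, in the units of the state.
- monitor.read_state(): the state, without advancing time (a new reading comes with each control period).
- optics.camera(name): name is "scene" or "top"; returns a dict with "frame" (480x640x3 uint8, red, green, blue), "range_z" (480x640 float32, mm along the optical axis (not along the pixel's ray), 0 where there is no reading), "fx", "fy", "cx", "cy" (pixels), "distortion" ([k1, k2, p1, p2, k3] as OpenCV has them; the pictures are not rectified), "R" (3x3) and "t" (3): a world point X has camera coordinates R X + t. Camera axes: x right, y down, z forward; pixel columns grow to the right and rows downward; lengths in mm; the calibration is good to about 2 mm. A picture is of the moment at which its call begins.
- manip.sign_off(): hands the job in, once; it reports no verdict.
The state is a dict: "clock": time; "joints": joint angles; "qd": joint speeds; "effort": joint torques, N m; "eef_pos": TCP position; "eef_rot": TCP orientation; "wrist_force": force on the tool from outside, world axes, zero at the start; "moment": the same for the moment, N m; "finger_gap": finger opening in mm.
Only numpy, scipy, OpenCV 4.12 (cv2) and the standard library are available. Lean on these libraries where they do the work, as an engineer would, in place of code of your own. Each camera call takes 0.05 s, during which the arm holds its last target.

## Task

Load the next canister for curing: turn the carousel until the empty pad in the colour of the front canister's lid lies at the loading point, by the red mark, then take that front canister out of the lane, stand it on the middle of this pad and leave the carousel there. Only then bring the canister left in the lane forward up to the red stop, and after that stand the new white-lidded canister in the lane close behind it, with a gap of no more than half a canister's width. Keep every canister upright and leave the other things on the table where they are.

Things in the scene. Friction and masses are not known exactly. Their poses are not given: they have to be found in the camera images.
- carousel (a joint): angle of the aluminium carousel disc about its vertical axis, rad, counter-clockwise from above. 0: yellow pad at the loading point; +1.571: blue pad there. Starts between about 0.4 and 1.17; turns both ways (stops at +-3) and stays where left. Turning takes about 0.4 N m (3 N at a peg). Disc 270 mm in diameter, its top 40 mm above the table, hub 36 mm dia x 50 mm in the middle.
- station: fixed curing station under the carousel: grey base plate 360 x 360 x 10 mm, origin on the table on the carousel's axis, z up; its -x side is the open front, towards the robot. Posts at the two rear corners carry the clear canopy.
- canopy_edge (a point): middle of the front edge of the fixed clear canopy strip (aluminium front edge), at its underside, 245 mm above the table, 10 mm behind the loading point (station +x). The strip is 330 mm wide and 105 mm deep, reaching back from this edge. A vertical gripper would hit it: lean the tool 25 to 35 deg, fingers pointing down and to the station's +x, its body leaning out to the front.
- load_point (a point): the fixed loading point, 95 mm in front (-x of the station) of the carousel's axis, at the height of the disc's top (40 mm above the table). A red diamond mark on the base plate, 60 mm further out, points to it. Axes as the station's.
- pad_yellow (a point): centre of the empty yellow pad on the disc's top; turns with the carousel. Four flat round pads (80 mm dia, flush with the disc) are centred 95 mm from the axis, 90 deg apart: yellow, blue, and two grey ones that carry black-lidded canisters fixed to the disc.
- pad_blue (a point): centre of the empty blue pad on the disc's top, beside the yellow one; turns with the carousel.
- peg_top (a point): centre of the top of the black upright peg between the yellow and the blue pad: 14 mm dia, top 106 mm above the table, 66 mm above the disc's top, 150 mm from the axis on a short arm; three more like it between the other pads. Turn the disc by it. At the start it faces the robot, within 25 deg of the station's front line; with either pad at the loading point it is 45 deg to one side.
- lane: fixed wooden queue lane, open at its rear. Origin: middle of the inner face of its red front stop, at table height; x runs along the lane from the stop (robot side) to the rear, 203 mm long inside; inner width 66 mm, floor 6 mm thick, rails (5 mm thick) and stop rise to 31 mm above the table.
- lane_stop (a point): middle of the inner face of the lane's red front stop at floor level (6 mm above the table); axes as the lane's. A canister up against the stop has its axis at x = 28 mm. At the start the front canister's axis is at about 30 to 36 mm, the other's at about 105 to 145 mm.
- can_yellow: closed copper canister with a yellow lid, a plain cylinder 56 mm in diameter and 100 mm tall, about 0.25 kg, standing upright. Origin: centre of its underside, z up along its axis. Gripped near its top and dragged, it swings in the grip; lifted a few mm it hangs upright. Starts in the lane, in front or behind.
- can_blue: closed copper canister with a blue lid, a plain cylinder 56 mm in diameter and 100 mm tall, about 0.25 kg, standing upright. Origin: centre of its underside, z up along its axis. Gripped near its top and dragged, it swings in the grip; lifted a few mm it hangs upright. Starts in the lane, in front or behind.
- can_white: closed copper canister with a white lid, a plain cylinder 56 mm in diameter and 100 mm tall, about 0.25 kg, standing upright. Origin: centre of its underside, z up along its axis. Gripped near its top and dragged, it swings in the grip; lifted a few mm it hangs upright. The new one, starts on the table to the right of the lane.
- hammer: bystander, to be left alone: hammer lying flat
- sanding_block: bystander, to be left alone: cork sanding block, 100 x 60 x 30 (mm)
- brush: bystander, to be left alone: brush lying flat
- polish_jar: bystander, to be left alone: jar with black cap, 64 dia x 75 tall (mm)
- mandrel: bystander, to be left alone: wooden cone standing upright, 72 dia at its foot, 140 tall (mm)
- cuff: bystander, to be left alone: open copper ring, 64 dia x 45 tall, standing on its edge face (mm)
- screwdriver: bystander, to be left alone: screwdriver lying flat

How it is judged:
By the outcome, as a careful person would: the job done as asked, in the order asked, and still so for the second after the job is handed in, with the robot touching nothing.
It also fails if it takes over 72 s, if anything falls off the work surface, if the arm or the gripper's body presses on something with over 40 N, if the wrist force passes 120 N, or if a joint passes its speed limit or range.

## Working session

There is one attempt and no reset: what is moved stays moved. The work goes in short steps, Python scripts to look and compute and a shell command to move; the robot and the scene stay as the last step left them, time stands still between calls to the robot, and variables do not carry over. Pictures are saved under pics/ and viewed, and the job is handed in when it is done.

```bash
ls; mkdir -p pics; python3 - <<'E'
from cell import monitor, optics, manip
import cv2
print(monitor.read_state())
for n in ("scene","top"):
    c=optics.camera(n)
    cv2.imwrite(f"pics/{n}0.png",c["frame"][:,:,::-1])
    print(n,{k:c[k] for k in c if k not in("frame","range_z")})
E
```

```text
pics
{'clock': 0.0, 'joints': array([-1.26258840e+00,  3.00460652e-01,  1.52159040e+00,  3.08100049e-06,
        1.32066968e+00, -6.66337492e-02]), 'qd': array([-0.00172126,  0.00162456, -0.00035671, -0.0006612 , -0.00177335,
        0.00023538]), 'effort': array([ 8.55446451e-04, -5.31803226e+01, -3.52739596e+01,  7.08506349e-02,
        2.42993556e-02, -1.26439249e-04]), 'eef_pos': array([ 201.27096847, -511.57161488,  204.88811281]), 'eef_rot': array([-1.57192170e+00,  7.80898322e-05, -2.76675178e+00]), 'wrist_force': array([-0.00407178, -0.1082994 , -0.09811883]), 'moment': array([ 0.05133339,  0.01713123, -0.01185822]), 'finger_gap': 93.63216393218964}
scene {'fx': 571.9830034451746, 'fy': 571.9830034451746, 'cx': 324.3800478129351, 'cy': 246.1455433279736, 'distortion': array([0.03627507, 0.        , 0.        , 0.        , 0.        ]), 'R': array([[-0.09603879,  0.99536553,  0.00489925],
       [ 0.85111433,  0.08467073, -0.51810739],
       [-0.51612106, -0.04558859, -0.85530155]]), 't': array([  55.82445549, -371.91074624, 1662.1485958 ])}
top {'fx': 582.4750762932692, 'fy': 582.4750762932692, 'cx': 321.72463850158965, 'cy': 230.82804332770257, 'distortion': array([0.02781975, 0.        , 0.        , 0.        , 0.        ]), 'R': array([[-0.01524709, -0.99978969, -0.01371467],
       [-0.98263576,  0.01751934, -0.18471608],
       [ 0.18491751,  0.01066014, -0.98269623]]), 't': array([  17.13190366,  566.30874847, 1393.45863341])}
```

View pics/scene0.png

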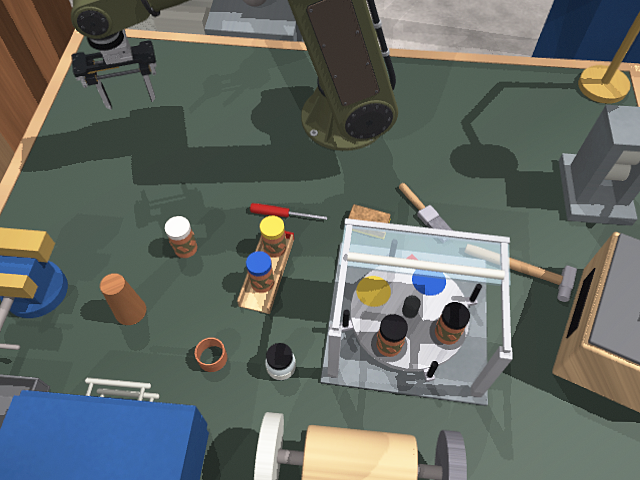

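View pics/top0.png

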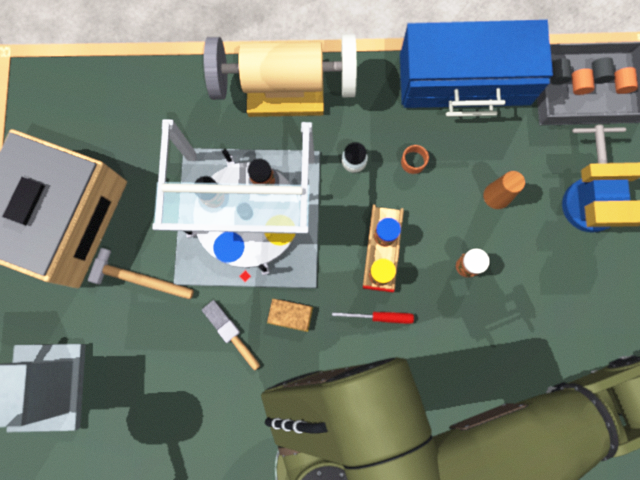

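The front canister, by the red stop, is yellow: top px (383,271), against blue at (388,231). The yellow pad is at (280,230), the red mark at (245,276), the front peg at about (265,268), and the white canister at (476,261). Next I measure these.

```bash
cat > h.py <<'E'
from cell import monitor, optics, manip
import cv2, numpy as np
from scipy.spatial.transform import Rotation as Ro
def cam(n): return optics.camera(n)
def ray(c,uv,z):
    K=np.array([[c["fx"],0,c["cx"]],[0,c["fy"],c["cy"]],[0,0,1]])
    p=cv2.undistortPoints(np.array(uv,float).reshape(-1,1,2),K,c["distortion"]).reshape(-1,2)
    R,t=c["R"],c["t"]; o=-R.T@t
    d=np.c_[p,np.ones(len(p))]@R
    return o+d*((z-o[2])/d[:,2])[:,None]
def proj(c,X):
    K=np.array([[c["fx"],0,c["cx"]],[0,c["fy"],c["cy"]],[0,0,1]])
    return cv2.projectPoints(np.array(X,float).reshape(-1,3),cv2.Rodrigues(c["R"])[0],c["t"],K,c["distortion"])[0].reshape(-1,2)
HSV={"yellow":((22,150,120),(34,255,255)),"blue":((108,170,80),(125,255,255)),"red":((0,200,120),(4,255,255)),"white":((0,0,205),(180,40,255))}
def blobs(c,col,box,mn=15):
    x0,y0,x1,y1=box
    h=cv2.cvtColor(c["frame"],cv2.COLOR_RGB2HSV)[y0:y1,x0:x1]
    m=cv2.inRange(h,*[np.array(a) for a in HSV[col]])
    cs,_=cv2.findContours(m,cv2.RETR_EXTERNAL,cv2.CHAIN_APPROX_NONE)
    out=[]
    for k in cs:
        if cv2.contourArea(k)<mn: continue
        f=k.reshape(-1,2)+[x0,y0]
        M=cv2.moments(k); out.append((cv2.contourArea(k),(M["m10"]/M["m00"]+x0,M["m01"]/M["m00"]+y0),f))
    return sorted(out,key=lambda a:-a[0])
def circ(c,f,z):
    P=ray(c,f,z)[:,:2]
    (x,y),r=cv2.minEnclosingCircle(P.astype(np.float32)); return x,y,r
def pose():
    s=monitor.read_state(); return s["eef_pos"],Ro.from_euler("xyz",s["eef_rot"])
def shift(target,rot=None):
    p,R=pose(); return R.inv().apply(np.array(target)-p)/200
E
python3 - <<'E'
from h import *
for n,box in (("top",(140,130,520,300)),("scene",(150,190,520,350))):
    c=cam(n)
    for col in("yellow","blue","red","white"):
        for a,uv,f in blobs(c,col,box):
            print(n,col,a,np.round(uv),"z10",ray(c,[uv],10)[0].round(1)[:2],"z40",np.round(circ(c,f,40),1),"z106",np.round(circ(c,f,106),1),"z100",ray(c,[uv],100)[0].round(1)[:2])
    cv2.imwrite(f"pics/{n}_crop.png",cv2.resize(c["frame"][130:310,140:460] if n=="top" else c["frame"][190:410,220:520],None,fx=2.5,fy=2.5,interpolation=cv2.INTER_CUBIC)[:,:,::-1])
E
```

```text
top yellow 445.0 [383. 270.] z10 [ 470.2 -144.2] z40 [ 467.7 -141.6   31.2] z106 [ 459.9 -135.5   29.8] z100 [ 459.7 -135.8]
top yellow 220.5 [279. 238.] z10 [558.  117.2] z40 [561.5 113.8  36.4] z106 [549.4 108.2  34.7] z100 [542.1 109.5]
top blue 649.5 [228. 247.] z10 [537.7 246.7] z40 [533.4 242.2  37.9] z106 [522.6 230.7  36.1] z100 [523.  231.1]
top blue 366.0 [388. 229.] z10 [ 575.5 -161.2] z40 [ 570.1 -158.    28.5] z106 [ 557.6 -151.1   27.2] z100 [ 558.5 -151.8]
top red 27.5 [245. 276.] z10 [462.7 204.4] z40 [459.9 200.5   8.8] z106 [452.5 191.    8.4] z100 [452.7 191.3]
top red 24.5 [377. 288.] z10 [ 425.2 -127. ] z40 [ 423.6 -129.3   35.8] z106 [ 417.9 -123.7   34.1] z100 [ 417.5 -119.7]
top white 8318.0 [232. 203.] z10 [651.3 240.2] z40 [707.9 233.3 234. ] z106 [689.1 222.2 223.3] z100 [629.7 224.9]
top white 810.0 [258. 253.] z10 [519.5 171.6] z40 [514.4 166.   79.9] z106 [504.5 158.   76.2] z100 [505.9 160.5]
top white 453.5 [476. 261.] z10 [ 491.4 -379.2] z40 [ 487.2 -371.6   31.2] z106 [ 478.6 -354.9   29.8] z100 [ 479.6 -356.4]
top white 321.5 [212. 278.] z10 [458.9 
[... 1489 characters left out ...]
.  354.8]
scene white 140.0 [428. 213.] z10 [317.5 244.4] z40 [338.5 238.5  22.7] z106 [385.2 228.1  21.4] z100 [381.1 230.2]
scene white 88.0 [429. 347.] z10 [684.2 246.2] z40 [697.7 246.5  25.4] z106 [724.5 235.7  24. ] z100 [720.8 231.8]
scene white 19.5 [408. 343.] z10 [680.5 198.8] z40 [692.6 193.3  14.4] z106 [719.6 185.4  13.6] z100 [717.4 187.9]
scene white 18.5 [403. 233.] z10 [386.5 181.7] z40 [404.3 175.9  82.4] z106 [447.3 169.   77.9] z100 [445.1 172.1]
scene white 17.5 [493. 280.] z10 [500.1 399.5] z40 [516.8 392.5  13.9] z106 [553.6 373.5  13.2] z100 [550.3 373.8]
scene white 15.5 [465. 303.] z10 [567.3 331.2] z40 [580.7 324.5  12.5] z106 [614.  309.3  11.8] z100 [612.6 310.5]
```

View pics/top_crop.png

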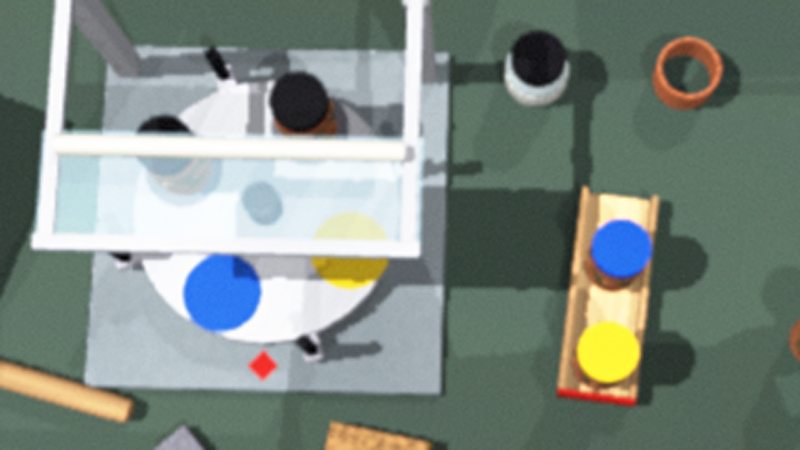

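View pics/scene_crop.png

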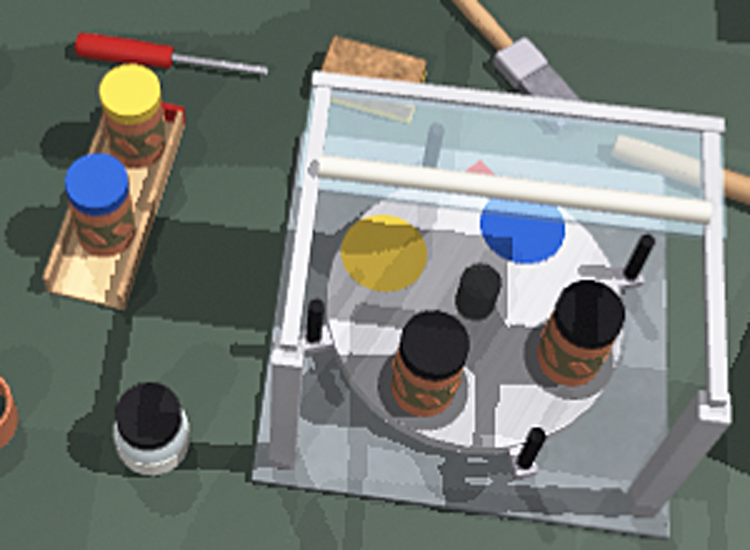

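```bash
python3 - <<'E'
from h import *
c=cam("top")
H,W=c["range_z"].shape
v,u=np.mgrid[0:H,0:W]
K=np.array([[c["fx"],0,c["cx"]],[0,c["fy"],c["cy"]],[0,0,1]])
p=cv2.undistortPoints(np.c_[u.ravel(),v.ravel()].astype(float).reshape(-1,1,2),K,c["distortion"]).reshape(-1,2)
z=c["range_z"].ravel()
X=(np.c_[p*z[:,None],z]-c["t"])@c["R"]; ok=z>0
X=X[ok]
for x0 in range(600,1100,50):
    print(x0,[int(X[(X[:,0]>=x0)&(X[:,0]<x0+50)&(X[:,1]>=y)&(X[:,1]<y+50)][:,2].max(initial=-1)) for y in range(-300,200,50)])
# plate corners, peg
print("plate",ray(c,[(174,284),(316.8,287.2),(320,152)],10).round(1))
print("peg top?",ray(c,[(262,267)],106).round(1))
s=cam("scene"); print("peg scene", ray(s,[(220+435/2.5,190+130/2.5)],106).round(1))
# lane corners (top crop px /2.5): stop ends, rail rear ends z31
L=[(560,390),(635,398),(585,190),(657,198)]
print("lane",ray(c,[(140+a/2.5,130+b/2.5) for a,b in L],31).round(1))
# canopy front edge ends in top, z 247
print("canopy",ray(c,[(140+a/2.5,130+b/2.5) for a,b in [(33,246),(418,254)]],247).round(1))
E
```

```text
600 [8, 9, 37, 37, 8, 9, 270, 275, 276, 274]
650 [7, 8, 8, 9, 8, 9, 264, 43, 146, 146]
700 [48, 48, 9, 75, 83, 40, 263, 45, 146, 145]
750 [51, 51, 12, 82, 83, 53, 261, 19, 18, 45]
800 [8, 9, 7, 9, 9, 9, 9, 7, 8, 10]
850 [156, 151, 11, 9, 153, 9, 35, 36, 35, 38]
900 [166, 166, 7, 9, 196, 173, 183, 184, 184, 178]
950 [167, 166, 9, 7, 201, 190, 185, 186, 185, 186]
1000 [167, 165, 9, 8, 192, 189, 173, 173, 173, 174]
1050 [166, 168, 10, 11, 8, 10, 9, -1, -1, -1]
plate [[445.  382.4  10. ]
 [430.7  22.8  10. ]
 [785.1   9.6  10. ]]
peg top? [[472.  149.8 106. ]]
peg scene [[475.3 150.5 106. ]]
lane [[ 429.9  -94.4   31. ]
 [ 420.8 -168.2   31. ]
 [ 632.4 -125.6   31. ]
 [ 622.7 -198.2   31. ]]
canopy [[541.8 367.8 247. ]
 [528.9  36.8 247. ]]
```

```bash
python3 -m creep '[{"tx":-0.9,"ty":-0.5,"tz":-0.5},{"tx":-0.9,"ty":-0.5,"tz":-0.5},{"tx":-0.9,"ty":-0.5,"tz":-0.5},{"tx":-0.9,"ty":-0.5,"tz":-0.5},{"tx":-0.9,"ty":-0.5,"tz":-0.5}]'; python3 -m creep '[{"tx":-0.9,"ty":-0.5,"tz":-0.5,"turn":0.137},{"tx":-0.9,"ty":-0.5,"tz":-0.5,"turn":0.137},{"tx":-0.9,"ty":-0.5,"tz":-0.5,"turn":0.137},{"tx":-0.9,"ty":-0.5,"tz":-0.5,"turn":0.137},{"tx":-0.9,"ty":-0.5,"tz":-0.5,"turn":0.137}]'; python3 - <<'E'
from h import *
print(pose()[0],monitor.read_state()["joints"].round(3),shift([650,-25,400]))
E
```

```text
[ 201.31799541 -511.74458079  205.28074533] [-1.263  0.3    1.521  0.     1.321 -0.067] [-2.97868505 -0.97302331 -1.44376121]$[0]: bad value
$[0]: bad value
```

```bash
python3 -m creep '[{"tx":-0.9,"ty":-0.5,"tz":-0.5,"turn":0,"fingers":94},{"tx":-0.9,"ty":-0.5,"tz":-0.5,"turn":0,"fingers":94},{"tx":-0.9,"ty":-0.5,"tz":-0.5,"turn":0,"fingers":94},{"tx":-0.9,"ty":-0.5,"tz":-0.5,"turn":0,"fingers":94},{"tx":-0.9,"ty":-0.5,"tz":-0.5,"turn":0,"fingers":94}]'; python3 -m creep '[{"tx":-0.9,"ty":-0.5,"tz":-0.5,"turn":0.137,"fingers":94},{"tx":-0.9,"ty":-0.5,"tz":-0.5,"turn":0.137,"fingers":94},{"tx":-0.9,"ty":-0.5,"tz":-0.5,"turn":0.137,"fingers":94},{"tx":-0.9,"ty":-0.5,"tz":-0.5,"turn":0.137,"fingers":94},{"tx":-0.9,"ty":-0.5,"tz":-0.5,"turn":0.137,"fingers":94}]'; python3 - <<'E'
from h import *
print(pose()[0],monitor.read_state()["joints"].round(3),shift([650,-25,400]))
E
```

```text
clock: 0.8
eef_pos: [333.8, -350.8, 307.3]
eef_rot: [-1.569, 0.001, -2.765]
wrist_force: [-1.2, -0.6, 0.7]
finger_gap: 94.0
clock: 1.3
eef_pos: [465.1, -189.8, 408.4]
eef_rot: [-1.569, 0.002, 3.087]
wrist_force: [0.1, -0.7, 0.1]
finger_gap: 94.0
[ 465.05926667 -189.79529283  408.38345469] [-0.46   0.124  1.274 -0.     1.742  1.166] [-0.87789571  0.04262602 -0.87364368]
```

```bash
python3 -m creep '[{"tx":-0.9,"ty":0.0,"tz":-0.87,"turn":0,"fingers":94},{"tx":-0.9,"ty":0.0,"tz":-0.87,"turn":0,"fingers":94},{"tx":-0.9,"ty":0.0,"tz":-0.87,"turn":0,"fingers":94},{"tx":-0.9,"ty":0.0,"tz":-0.87,"turn":0,"fingers":94},{"tx":-0.9,"ty":0.0,"tz":-0.87,"turn":0,"fingers":94}]'; python3 -m creep '[{"tx":-0.95,"ty":0.0,"tz":0,"turn":0,"fingers":94},{"tx":-0.95,"ty":0.0,"tz":0,"turn":0,"fingers":94},{"tx":-0.95,"ty":0.0,"tz":0,"turn":0,"fingers":94},{"tx":-0.95,"ty":0.0,"tz":0,"turn":0,"fingers":94}]'; python3 - <<'E'
from h import *
print(pose()[0],pose()[1].apply([0,1,0]),monitor.read_state()["joints"].round(3))
E
```

```text
clock: 1.8
eef_pos: [653.9, -25.6, 408.5]
eef_rot: [-1.569, 0.002, 3.087]
wrist_force: [-0.0, -0.8, 0.4]
finger_gap: 93.9
clock: 2.2
eef_pos: [755.3, -32.1, 369.8]
eef_rot: [-1.57, 0.01, 3.087]
wrist_force: [1.5, -0.3, -2.2]
finger_gap: 94.0
[755.28589468 -32.10553994 369.78308837] [ 9.62806367e-03 -8.25157959e-04 -9.99953309e-01] [-0.091  0.89   0.244  0.     1.998  1.535]
```

```bash
python3 -m creep '[{"tx":-1,"ty":0,"tz":0,"turn":0,"fingers":94},{"tx":-1,"ty":0,"tz":0,"turn":0,"fingers":94},{"tx":-1,"ty":0,"tz":0,"turn":0,"fingers":94},{"tx":-1,"ty":0,"tz":0,"turn":0,"fingers":94},{"tx":-1,"ty":0,"tz":0,"turn":0,"fingers":94}]';  python3 - <<'E'
from h import *
print(pose()[0],pose()[1].apply([0,1,0]),monitor.read_state()["joints"].round(3))
E
```

```text
clock: 2.7
eef_pos: [793.2, -35.5, 313.9]
eef_rot: [-1.571, 0.042, 3.087]
wrist_force: [-0.0, -1.0, 0.2]
finger_gap: 94.2
[793.20686454 -35.54114236 313.90688114] [ 0.04207273 -0.00231685 -0.99911186] [-0.091  0.968  0.235  0.002  1.896  1.535]
```

```bash
python3 -m creep '[{"tx":-1,"ty":-1,"tz":0,"turn":0,"fingers":94},{"tx":-1,"ty":-1,"tz":0,"turn":0,"fingers":94},{"tx":-1,"ty":-1,"tz":0,"turn":0,"fingers":94},{"tx":-1,"ty":-1,"tz":0,"turn":0,"fingers":94},{"tx":-1,"ty":-1,"tz":0,"turn":0,"fingers":94}]';  python3 - <<'E'
from h import *
print(pose()[0],pose()[1].apply([0,1,0]),monitor.read_state()["joints"].round(3))
E
```

```text
clock: 3.2
eef_pos: [772.7, -35.7, 372.5]
eef_rot: [-1.571, 0.076, 3.087]
wrist_force: [0.6, -0.4, -1.1]
finger_gap: 94.1
[772.7412788  -35.71131408 372.47915898] [ 0.07585295 -0.0039624  -0.99711114] [-0.095  0.893  0.235  0.003  1.938  1.532]
```

```bash
python3 -m creep '[{"tx":-1,"ty":-1,"tz":0,"turn":0,"fingers":94},{"tx":-1,"ty":-1,"tz":0,"turn":0,"fingers":94},{"tx":-1,"ty":-1,"tz":0,"turn":0,"fingers":94},{"tx":-1,"ty":-1,"tz":0,"turn":0,"fingers":94}]';  python3 - <<'E'
from h import *
print(pose()[0],pose()[1].apply([0,1,0]),monitor.read_state()["joints"].round(3))
E
for i in 1 2 3; do python3 -m creep '[{"tx":-1,"ty":-1,"tz":0,"turn":0,"fingers":94}]'|grep -E "rot|clock"; done;  python3 - <<'E'
from h import *
print(pose()[0],pose()[1].apply([0,1,0]),monitor.read_state()["joints"].round(3))
E
```

```text
clock: 3.6
eef_pos: [755.1, -35.7, 417.2]
eef_rot: [-1.571, 0.108, 3.087]
wrist_force: [-0.4, 0.5, -0.4]
finger_gap: 94.2
[755.05607653 -35.742882   417.19293468] [ 0.10782851 -0.00558335 -0.99415383] [-0.098  0.833  0.235  0.005  1.965  1.53 ]
clock: 3.7
eef_rot: [-1.571, 0.132, 3.087]
clock: 3.8
eef_rot: [-1.572, 0.161, 3.087]
clock: 3.9
eef_rot: [-1.572, 0.189, 3.087]
[745.54814808 -36.0084014  465.91259628] [ 0.18793959 -0.00927579 -0.98213679] [-0.101  0.769  0.235  0.01   1.948  1.53 ]
```

```bash

python3 -m creep '[{"tx":-1,"ty":-0.8,"tz":0,"turn":0,"fingers":94}]'|grep -E "rot|pos"
python3 -m creep '[{"tx":-1,"ty":-0.8,"tz":0,"turn":0,"fingers":94}]'|grep -E "rot|pos"
python3 -m creep '[{"tx":-1,"ty":-0.8,"tz":0,"turn":0,"fingers":94}]'|grep -E "rot|pos"
python3 -m creep '[{"tx":-1,"ty":-0.8,"tz":0,"turn":0,"fingers":94}]'|grep -E "rot|pos"
python3 -m creep '[{"tx":-1,"ty":-0.8,"tz":0,"turn":0,"fingers":94}]'|grep -E "rot|pos"
python3 -m creep '[{"tx":-1,"ty":-0.8,"tz":0,"turn":0,"fingers":94}]'|grep -E "rot|pos"
python3 -m creep '[{"tx":-1,"ty":-0.8,"tz":0,"turn":0,"fingers":94}]'|grep -E "rot|pos"
python3 -m creep '[{"tx":-1,"ty":-0.8,"tz":0,"turn":0,"fingers":94}]'|grep -E "rot|pos|clock"
python3 - <<'E'
from h import *
print(pose()[0],pose()[1].apply([0,1,0]),monitor.read_state()["joints"].round(3))
E
```

```text
eef_pos: [744.7, -36.2, 479.8]
eef_rot: [-1.572, 0.22, 3.087]
eef_pos: [743.9, -36.4, 492.6]
eef_rot: [-1.572, 0.25, 3.087]
eef_pos: [742.3, -36.5, 506.2]
eef_rot: [-1.572, 0.279, 3.087]
eef_pos: [739.9, -36.6, 520.4]
eef_rot: [-1.572, 0.308, 3.087]
eef_pos: [736.8, -36.7, 535.1]
eef_rot: [-1.573, 0.337, 3.087]
eef_pos: [733.2, -36.7, 550.1]
eef_rot: [-1.573, 0.366, 3.086]
eef_pos: [728.9, -36.7, 565.4]
eef_rot: [-1.573, 0.395, 3.086]
clock: 4.7
eef_pos: [724.1, -36.6, 581.0]
eef_rot: [-1.573, 0.424, 3.086]
[724.14992952 -36.59955011 581.0192659 ] [ 0.41133621 -0.0204304  -0.9112547 ] [-0.11   0.622  0.236  0.026  1.86   1.528]
```

```bash

python3 -m creep '[{"tx":-1,"ty":-0.8,"tz":0,"turn":0,"fingers":40}]'|grep -E "rot|pos"
python3 -m creep '[{"tx":-1,"ty":-0.8,"tz":0,"turn":0,"fingers":40}]'|grep -E "rot|pos"
python3 -m creep '[{"tx":-1,"ty":-0.8,"tz":0,"turn":0,"fingers":40}]'|grep -E "rot|pos|clock"
python3 - <<'E'
from h import *
p,R=pose()
print(p,R.as_matrix().round(3),monitor.read_state()["joints"].round(3))
print(shift([420,150,330]),shift([473,150,72]))
E
```

```text
eef_pos: [718.7, -36.5, 596.9]
eef_rot: [-1.573, 0.454, 3.086]
eef_pos: [712.7, -36.3, 612.8]
eef_rot: [-1.573, 0.483, 3.086]
clock: 5.0
eef_pos: [706.1, -36.2, 629.0]
eef_rot: [-1.574, 0.512, 3.086]
[706.11338267 -36.16804298 628.95644861] [[-0.87   0.489 -0.054]
 [ 0.048 -0.024 -0.999]
 [-0.49  -0.872 -0.002]] [-0.115  0.56   0.236  0.033  1.835  1.527]
[ 2.02260199  0.58017413 -0.84843286] [ 2.42402859  1.8343887  -0.859724  ]
```

```bash

python3 -m creep '[{"tx":1,"ty":0.29,"tz":-0.43,"turn":0,"fingers":40},{"tx":1,"ty":0.29,"tz":-0.43,"turn":0,"fingers":40},{"tx":1,"ty":0.29,"tz":-0.43,"turn":0,"fingers":40},{"tx":1,"ty":0.29,"tz":-0.43,"turn":0,"fingers":40},{"tx":1,"ty":0.29,"tz":-0.43,"turn":0,"fingers":40}]'
python3 -m creep '[{"tx":1,"ty":0.29,"tz":-0.43,"turn":0,"fingers":40},{"tx":1,"ty":0.29,"tz":-0.43,"turn":0,"fingers":40},{"tx":1,"ty":0.29,"tz":-0.43,"turn":0,"fingers":40},{"tx":1,"ty":0.29,"tz":-0.43,"turn":0,"fingers":40},{"tx":1,"ty":0.29,"tz":-0.43,"turn":0,"fingers":40}]'
python3 - <<'E'
from h import *
p,R=pose()
print(p,R.as_matrix().round(3),monitor.read_state()["joints"].round(3))
print(shift([478,150,150]),shift([483,150,74]))
E
```

```text
clock: 5.5
eef_pos: [602.9, 33.9, 521.3]
eef_rot: [-1.574, 0.514, 3.086]
wrist_force: [1.0, 0.6, 1.6]
finger_gap: 40.2
clock: 6.0
eef_pos: [459.8, 129.0, 371.0]
eef_rot: [-1.574, 0.514, 3.086]
wrist_force: [0.1, -0.3, 1.1]
finger_gap: 39.9
[459.76184192 128.95324351 371.00282811] [[-0.869  0.491 -0.054]
 [ 0.048 -0.024 -0.999]
 [-0.492 -0.871 -0.003]] [ 0.289 -0.23   1.771 -0.182  1.117  1.954]
[ 0.46924386  1.00442164 -0.1067405 ] [ 0.63440172  1.34756567 -0.10697039]
```

```bash

python3 -m creep '[{"tx":0.46,"ty":1,"tz":-0.107,"turn":0,"fingers":40},{"tx":0.46,"ty":1,"tz":-0.107,"turn":0,"fingers":40},{"tx":0.46,"ty":1,"tz":-0.107,"turn":0,"fingers":40},{"tx":0.46,"ty":1,"tz":-0.107,"turn":0,"fingers":40},{"tx":0.46,"ty":1,"tz":-0.107,"turn":0,"fingers":40},{"tx":0.46,"ty":1,"tz":-0.107,"turn":0,"fingers":40}]'
python3 - <<'E'
from h import *
p,R=pose()
print(p,monitor.read_state()["joints"].round(3),shift([483,150,74]))
for n in ("scene","top"):
    c=cam(n)
    cv2.imwrite(f"pics/{n}1.png",cv2.resize(c["frame"][130:310,140:460] if n=="top" else c["frame"][150:410,220:520],None,fx=2,fy=2,interpolation=cv2.INTER_CUBIC)[:,:,::-1])
E
```

```text
clock: 6.6
eef_pos: [478.0, 149.7, 149.2]
eef_rot: [-1.572, 0.51, 3.088]
wrist_force: [-0.8, 0.5, 0.9]
finger_gap: 40.3
[477.98519484 149.73655869 149.15021447] [ 0.328  0.027  2.07  -0.33   0.591  2.185] [ 0.16168608  0.34010644 -0.00212844]
```

View pics/scene1.png

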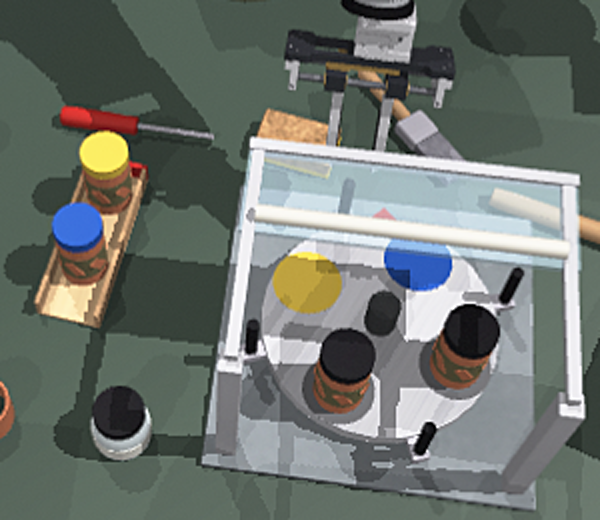

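View pics/top1.png

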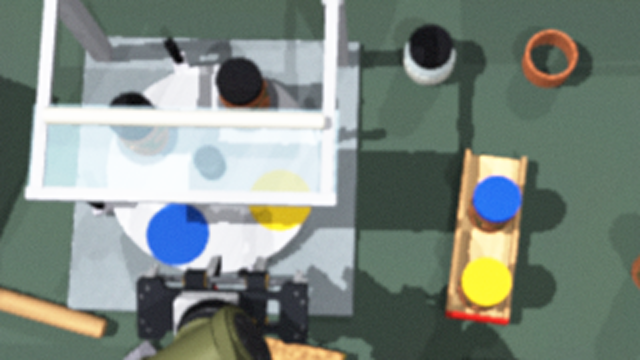

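```bash

python3 -m creep '[{"tx":0,"ty":0,"tz":0,"turn":0,"fingers":60},{"tx":0.08,"ty":0.17,"tz":0,"turn":0,"fingers":60},{"tx":0.16,"ty":0.34,"tz":0,"turn":0,"fingers":60},{"tx":0.16,"ty":0.34,"tz":0,"turn":0,"fingers":18},{"tx":0.16,"ty":0.34,"tz":0,"turn":0,"fingers":18},{"tx":0.16,"ty":0.34,"tz":0,"turn":0,"fingers":18},{"tx":0.16,"ty":0.34,"tz":0,"turn":0,"fingers":18}]' 10
python3 - <<'E'
from h import *
p,R=pose()
print(p,monitor.read_state()["joints"].round(3),R.as_matrix().round(3))
ax=np.array([617.5,197]); 
for a in np.linspace(198,132.8,7):
    q=ax+150*np.array([np.cos(np.deg2rad(a)),np.sin(np.deg2rad(a))])
    print(a.round(1),q.round(1),shift([q[0]+9.4,q[1]-.5,74]).round(3))
E
```

```text
clock: 7.4
eef_pos: [486.2, 150.3, 80.3]
eef_rot: [-1.576, 0.519, 3.086]
wrist_force: [0.5, 0.4, 0.4]
finger_gap: 31.5
[486.22167316 150.3232922   80.32079346] [ 0.323  0.171  2.114 -0.468  0.407  2.338] [[-0.867  0.495 -0.053]
 [ 0.049 -0.023 -0.999]
 [-0.496 -0.868 -0.005]]
198.0 [474.8 150.6] [0.024 0.023 0.002]
187.1 [468.7 178.4] [ 0.058  0.004 -0.135]
176.3 [467.8 206.8] [ 0.068 -0.001 -0.277]
165.4 [472.3 234.8] [ 0.056  0.007 -0.418]
154.5 [482.1 261.5] [ 0.02   0.028 -0.554]
143.7 [496.7 285.9] [-0.037  0.061 -0.679]
132.8 [515.6 307.1] [-0.114  0.106 -0.79 ]
```

```bash

python3 -m creep '[{"tx":0.02,"ty":-0.02,"tz":0,"turn":0,"fingers":18},{"tx":0.058,"ty":-0.03,"tz":-0.07,"turn":-0.01,"fingers":18},{"tx":0.058,"ty":-0.03,"tz":-0.135,"turn":-0.02,"fingers":18},{"tx":0.068,"ty":-0.03,"tz":-0.2,"turn":-0.03,"fingers":18},{"tx":0.068,"ty":-0.03,"tz":-0.277,"turn":-0.04,"fingers":18},{"tx":0.063,"ty":-0.03,"tz":-0.35,"turn":-0.05,"fingers":18},{"tx":0.056,"ty":-0.025,"tz":-0.418,"turn":-0.06,"fingers":18}]' 10
python3 - <<'E'
from h import *
p,R=pose()
print(p,monitor.read_state()["joints"].round(3),R.as_matrix().round(3))
ax=np.array([617.5,197]); 
for a in np.linspace(198,132.8,7)[3:]:
    q=ax+150*np.array([np.cos(np.deg2rad(a)),np.sin(np.deg2rad(a))])
    print(a.round(1),q.round(1),shift([q[0]+4,q[1]-.5,84]).round(3))
for n in ("top",):
    c=cam(n)
    cv2.imwrite(f"pics/{n}2.png",cv2.resize(c["frame"][130:310,140:460] if n=="top" else c["frame"][150:410,220:520],None,fx=2,fy=2,interpolation=cv2.INTER_CUBIC)[:,:,::-1])
E
```

```text
clock: 8.1
eef_pos: [478.5, 235.2, 80.0]
eef_rot: [-1.468, 0.51, -2.979]
wrist_force: [-2.5, -3.5, 1.4]
finger_gap: 18.6
[478.46081312 235.23462092  80.04273255] [ 0.524  0.242  2.024 -0.591  0.501  2.429] [[-0.861  0.496  0.111]
 [-0.141 -0.023 -0.99 ]
 [-0.488 -0.868  0.089]]
165.4 [472.3 234.8] [ 0.    -0.022  0.005]
154.5 [482.1 261.5] [-0.061 -0.001 -0.121]
143.7 [496.7 285.9] [-0.141  0.032 -0.234]
132.8 [515.6 307.1] [-0.237  0.077 -0.328]
```

View pics/top2.png

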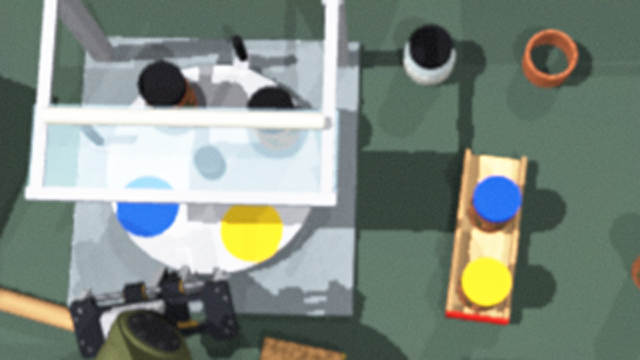

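```bash

python3 -m creep '[{"tx":-0.03,"ty":-0.01,"tz":-0.06,"turn":-0.015,"fingers":18},{"tx":-0.06,"ty":0,"tz":-0.121,"turn":-0.03,"fingers":18},{"tx":-0.1,"ty":0.015,"tz":-0.178,"turn":-0.045,"fingers":18},{"tx":-0.141,"ty":0.032,"tz":-0.234,"turn":-0.06,"fingers":18}]'
python3 - <<'E'
from h import *
p,R=pose()
print(p,monitor.read_state()["joints"].round(3),R.as_matrix().round(3))
ax=np.array([617.5,197]); 
for a in np.linspace(198,132.8,7)[5:]:
    q=ax+150*np.array([np.cos(np.deg2rad(a)),np.sin(np.deg2rad(a))])
    print(a.round(1),q.round(1),shift([q[0]+4,q[1]-.5,84]).round(3))
for n in ("scene","top"):
    c=cam(n)
    cv2.imwrite(f"pics/{n}3.png",cv2.resize(c["frame"][130:310,140:460] if n=="top" else c["frame"][150:410,220:520],None,fx=2,fy=2,interpolation=cv2.INTER_CUBIC)[:,:,::-1])
    for col in("yellow","blue"):
        for a,uv,f in blobs(c,col,(140,130,320,300) if n=="top" else (325,190,520,350)): print(n,col,a,np.round(circ(c,f,40),1),ray(c,[uv],40)[0].round(1))
E
```

```text
clock: 8.55
eef_pos: [501.5, 287.5, 84.5]
eef_rot: [-1.366, 0.481, -2.762]
wrist_force: [2.0, -4.9, 0.1]
finger_gap: 18.0
[501.49354481 287.46772112  84.46593276] [ 0.596  0.329  1.892 -0.583  0.569  2.279] [[-0.823  0.496  0.275]
 [-0.328 -0.022 -0.944]
 [-0.463 -0.868  0.181]]
143.7 [496.7 285.9] [0.008 0.    0.008]
132.8 [515.6 307.1] [-0.105  0.045 -0.066]
scene yellow 350.0 [524.4 182.7  38.1] [537.3 182.4  40. ]
scene blue 788.5 [600.6 291.   38.7] [601.1 291.   40. ]
top yellow 684.0 [522.9 185.   38.7] [522.7 186.1  40. ]
```

View pics/scene3.png

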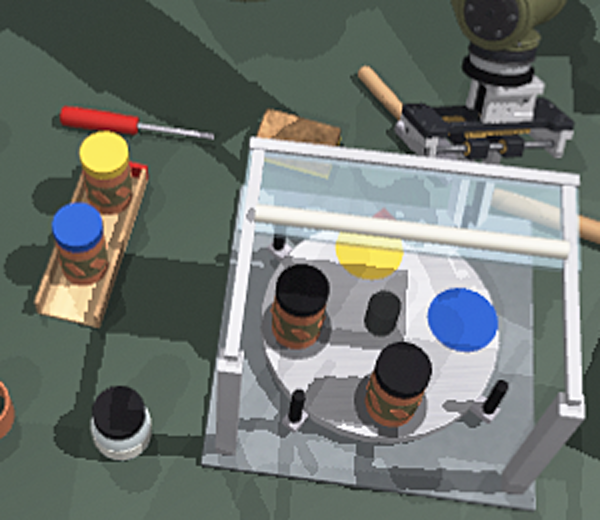

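View pics/top3.png

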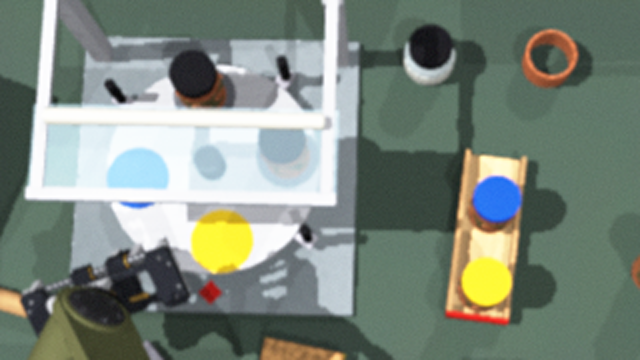

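```bash

python3 -m creep '[{"tx":-0.03,"ty":0.015,"tz":-0.02,"turn":0,"fingers":18},{"tx":-0.065,"ty":0.03,"tz":-0.04,"turn":0,"fingers":18},{"tx":-0.1,"ty":0.045,"tz":-0.06,"turn":0,"fingers":18},{"tx":-0.1,"ty":0.045,"tz":-0.06,"turn":0,"fingers":18}]'
cat > pad.py <<'E'
from h import *
p,R=pose()
print(p,monitor.read_state()["joints"].round(3))
for n in ("scene","top"):
    c=cam(n)
    for col in("yellow","blue","red"):
        for a,uv,f in blobs(c,col,(140,130,320,300) if n=="top" else (325,190,520,350)): print(n,col,a,np.round(circ(c,f,40 if col!="red" else 10),1),ray(c,[uv],40 if col!="red" else 10)[0].round(1))
E
python3 pad.py
```

```text
clock: 9.05
eef_pos: [520.5, 306.9, 84.3]
eef_rot: [-1.368, 0.485, -2.763]
wrist_force: [-0.1, 0.2, -0.4]
finger_gap: 17.9
[520.52161727 306.88914754  84.27529537] [ 0.606  0.379  1.821 -0.571  0.587  2.273]
scene yellow 328.0 [525.4 199.1  38. ] [537.3 198.8  40. ]
scene blue 802.0 [617.2 292.   38.9] [617.7 292.   40. ]
top yellow 688.0 [521.8 200.5  38.8] [521.9 200.5  40. ]
top red 31.5 [463.1 204.5   9.3] [462.9 204.5  10. ]
```

```bash

python3 -m creep '[{"tx":-0.016,"ty":0.007,"tz":-0.009,"turn":0,"fingers":18},{"tx":-0.016,"ty":0.007,"tz":-0.009,"turn":0,"fingers":18}]'
python3 pad.py
```

```text
clock: 9.35
eef_pos: [522.8, 309.3, 84.1]
eef_rot: [-1.368, 0.484, -2.763]
wrist_force: [0.7, -0.6, 1.1]
finger_gap: 18.1
[522.84773007 309.3408495   84.07002223] [ 0.607  0.386  1.812 -0.569  0.59   2.271]
scene yellow 332.5 [525.2 201.5  38. ] [537.3 201.   40. ]
scene blue 803.0 [619.5 292.   39. ] [619.9 291.9  40. ]
top yellow 685.0 [521.9 203.   38.8] [522.  202.9  40. ]
top red 30.0 [462.2 203.8  10.3] [462.3 204.3  10. ]
```

```bash

python3 -m creep '[{"tx":0,"ty":0,"tz":0,"turn":0,"fingers":50},{"tx":0,"ty":0,"tz":0,"turn":0,"fingers":50},{"tx":0,"ty":-0.2,"tz":0,"turn":0,"fingers":60},{"tx":0,"ty":-0.45,"tz":0,"turn":0,"fingers":80},{"tx":0,"ty":-0.6,"tz":0,"turn":0.04,"fingers":94},{"tx":0,"ty":-0.6,"tz":0,"turn":0.08,"fingers":94},{"tx":0,"ty":-0.6,"tz":0,"turn":0.1186,"fingers":94}]'
python3 pad.py; python3 -c "
from h import *
p,R=pose();print(R.as_matrix().round(3)); print(shift([440,60,200]),shift([455,-135,150]),shift([469.5,-136.5,76]))"
```

```text
clock: 10.15
eef_pos: [464.3, 310.2, 190.7]
eef_rot: [-1.579, 0.519, 3.098]
wrist_force: [0.1, -1.0, -0.1]
finger_gap: 70.5
[464.30971777 310.2026543  190.72622942] [ 0.68   0.141  1.839 -0.463  0.807  2.555]
scene yellow 333.5 [525.2 201.5  38. ] [537.2 201.   40. ]
scene blue 804.0 [619.5 292.   39. ] [620.  291.9  40. ]
top yellow 672.5 [521.6 203.   39. ] [522.3 202.6  40. ]
top red 30.0 [462.  204.   10.1] [462.3 204.3  10. ]
[[-0.868  0.495 -0.038]
 [ 0.035 -0.015 -0.999]
 [-0.496 -0.869 -0.005]]
[ 0.03897486 -0.08597809  1.25204514] [0.06359526 0.18267483 2.22465474] [0.18380235 0.54005569 2.23111062]
```

```bash

python3 -m creep '[{"tx":0.03,"ty":0,"tz":1,"turn":0,"fingers":94},{"tx":0.03,"ty":0,"tz":1,"turn":0,"fingers":94},{"tx":0.03,"ty":0,"tz":1,"turn":0,"fingers":94},{"tx":0.03,"ty":0,"tz":1,"turn":0,"fingers":94}]'
python3 -m creep '[{"tx":0.03,"ty":0.06,"tz":1,"turn":0,"fingers":94},{"tx":0.03,"ty":0.06,"tz":1,"turn":0,"fingers":94},{"tx":0.03,"ty":0.06,"tz":1,"turn":0,"fingers":94},{"tx":0.03,"ty":0.06,"tz":1,"turn":0,"fingers":94}]'
python3 -c "
from h import *
p,R=pose();print(p,monitor.read_state()['joints'].round(3),R.as_matrix().round(3)); print(shift([455,-135,150]),shift([469.5,-136.5,76]))"
```

```text
clock: 10.65
eef_pos: [451.4, 108.6, 186.0]
eef_rot: [-1.576, 0.519, 3.101]
wrist_force: [1.3, -0.3, 0.8]
finger_gap: 93.8
clock: 11.05
eef_pos: [445.1, -76.1, 173.0]
eef_rot: [-1.576, 0.52, 3.101]
wrist_force: [0.9, 0.4, -0.0]
finger_gap: 93.8
[445.08652899 -76.07997452 172.95186146] [-0.343 -0.161  2.183  0.26   0.637  1.096] [[-0.867  0.497 -0.038]
 [ 0.035 -0.015 -0.999]
 [-0.497 -0.868 -0.005]]
[0.00365685 0.12861085 0.29302173] [0.12436568 0.48582319 0.29944201]
```

```bash

python3 -m creep '[{"tx":0,"ty":0.06,"tz":0.2,"turn":0,"fingers":94},{"tx":0,"ty":0.12,"tz":0.299,"turn":0,"fingers":94},{"tx":0.06,"ty":0.3,"tz":0.299,"turn":0,"fingers":94},{"tx":0.12,"ty":0.48,"tz":0.299,"turn":0,"fingers":94},{"tx":0.124,"ty":0.486,"tz":0.299,"turn":0,"fingers":94},{"tx":0.124,"ty":0.486,"tz":0.299,"turn":0,"fingers":94}]'
python3 - <<'E'
from h import *
p,R=pose();print(p,(p-19*R.apply([0,1,0])).round(1))
for n in ("scene","top"):
    c=cam(n)
    cv2.imwrite(f"pics/{n}4.png",cv2.resize(c["frame"][130:310,300:500] if n=="top" else c["frame"][150:350,150:400],None,fx=3,fy=3,interpolation=cv2.INTER_CUBIC)[:,:,::-1])
E
```

```text
clock: 11.65
eef_pos: [469.4, -136.2, 76.1]
eef_rot: [-1.577, 0.519, 3.101]
wrist_force: [-0.3, -0.5, -0.4]
finger_gap: 94.0
[ 469.37888138 -136.15553288   76.13715207] [ 460.  -135.9   92.6]
```

View pics/scene4.png

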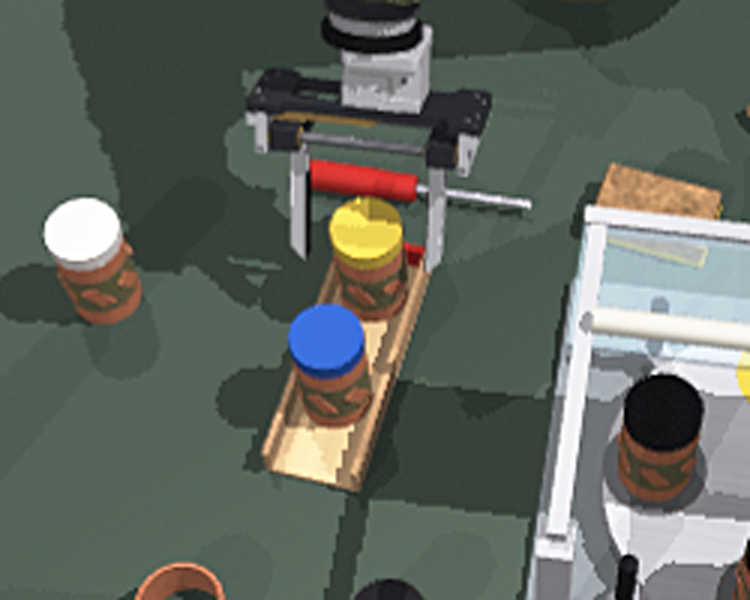

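View pics/top4.png

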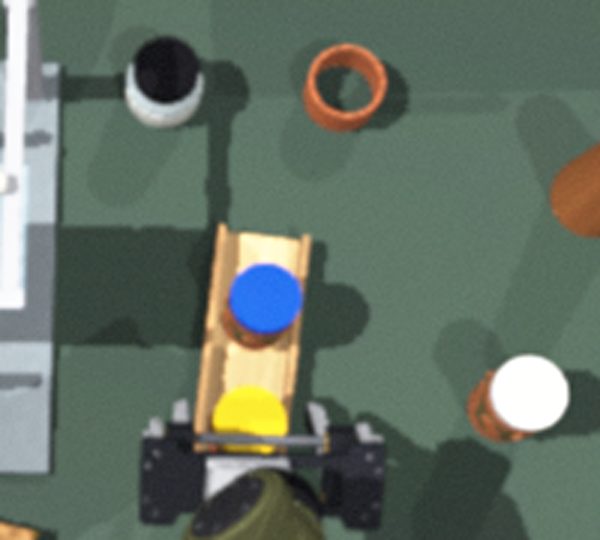

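The fingers straddle the yellow canister evenly, with its lid at scene crop (367,230). I'll close, then lift straight up.

```bash

python3 -m creep '[{"tx":0,"ty":0,"tz":0,"turn":0,"fingers":45},{"tx":0,"ty":0,"tz":0,"turn":0,"fingers":45},{"tx":0,"ty":0,"tz":0,"turn":0,"fingers":45},{"tx":0,"ty":0,"tz":0,"turn":0,"fingers":45},{"tx":0,"ty":0,"tz":0,"turn":0,"fingers":45},{"tx":0,"ty":0,"tz":0,"turn":0,"fingers":45}]' 20
python3 -m creep '[{"tx":-0.012,"ty":-0.022,"tz":0,"turn":0,"fingers":45},{"tx":-0.025,"ty":-0.043,"tz":0,"turn":0,"fingers":45},{"tx":-0.1,"ty":-0.17,"tz":0,"turn":0,"fingers":45},{"tx":-0.2,"ty":-0.35,"tz":0,"turn":0,"fingers":45},{"tx":-0.2,"ty":-0.35,"tz":0,"turn":0,"fingers":45}]'
python3 - <<'E'
from h import *
p,R=pose();print(p,(p-19*R.apply([0,1,0])).round(1))
print(shift([470,195,157]))
for n in ("scene","top"):
    c=cam(n)
    cv2.imwrite(f"pics/{n}5.png",cv2.resize(c["frame"][130:310,300:500] if n=="top" else c["frame"][150:350,150:400],None,fx=3,fy=3,interpolation=cv2.INTER_CUBIC)[:,:,::-1])
E
```

```text
clock: 12.35
eef_pos: [470.3, -136.6, 78.0]
eef_rot: [-1.575, 0.522, 3.102]
wrist_force: [-1.3, -1.2, 2.5]
finger_gap: 55.7
clock: 12.85
eef_pos: [471.6, -137.9, 163.8]
eef_rot: [-1.571, 0.529, 3.103]
wrist_force: [0.7, -0.3, -2.5]
finger_gap: 55.3
[ 471.60294535 -137.92517044  163.8182239 ] [ 462.  -137.6  180.2]
[ 0.07899273 -0.00670359 -1.66310579]
```

View pics/scene5.png

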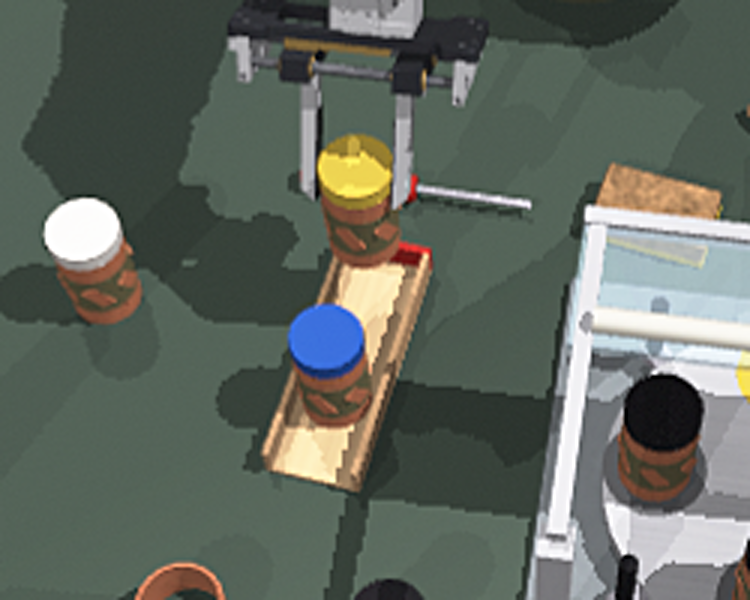

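```bash

python3 -m creep '[{"tx":0.05,"ty":-0.02,"tz":-0.2,"turn":0,"fingers":45},{"tx":0.05,"ty":-0.02,"tz":-0.4,"turn":0,"fingers":45},{"tx":0.05,"ty":-0.02,"tz":-0.6,"turn":0,"fingers":45},{"tx":0.05,"ty":-0.02,"tz":-0.8,"turn":0,"fingers":45},{"tx":0.05,"ty":-0.02,"tz":-0.9,"turn":0,"fingers":45}]'
python3 -m creep '[{"tx":0.03,"ty":0,"tz":-0.2,"turn":0,"fingers":45},{"tx":0.03,"ty":0,"tz":-0.4,"turn":0,"fingers":45},{"tx":0.03,"ty":0,"tz":-0.55,"turn":0,"fingers":45},{"tx":0.03,"ty":0,"tz":-0.7,"turn":0,"fingers":45},{"tx":0.03,"ty":0,"tz":-0.78,"turn":0,"fingers":45}]'
python3 - <<'E'
from h import *
p,R=pose();print(p,monitor.read_state()['joints'].round(3),R.as_matrix().round(3))
print(shift([468,201.6,132]),shift([532.2,201.6,132]),shift([532.2,201.6,112]))
E
```

```text
clock: 13.45
eef_pos: [465.0, 45.9, 156.4]
eef_rot: [-1.575, 0.521, 3.104]
wrist_force: [0.1, -0.5, -3.0]
finger_gap: 55.6
clock: 13.95
eef_pos: [464.4, 203.9, 152.0]
eef_rot: [-1.573, 0.518, 3.107]
wrist_force: [-0.4, -0.6, -3.0]
finger_gap: 55.7
[464.3832555  203.90219007 152.02123021] [ 0.468  0.048  2.042 -0.414  0.628  2.357] [[-0.868  0.495 -0.033]
 [ 0.03  -0.015 -0.999]
 [-0.495 -0.869 -0.002]]
[0.03352436 0.0960884  0.01113107] [-0.24518659  0.25498014  0.00042482] [-0.19566684  0.34185787  0.00065428]
```

```bash

python3 -m creep '[{"tx":0.0,"ty":0.1,"tz":0.01,"turn":0,"fingers":45},{"tx":-0.08,"ty":0.15,"tz":0.007,"turn":0,"fingers":45},{"tx":-0.16,"ty":0.2,"tz":0.003,"turn":0,"fingers":45},{"tx":-0.245,"ty":0.255,"tz":0,"turn":0,"fingers":45},{"tx":-0.245,"ty":0.255,"tz":0,"turn":0,"fingers":45},{"tx":-0.245,"ty":0.255,"tz":0,"turn":0,"fingers":45}]'
python3 - <<'E'
from h import *
p,R=pose();print(p,monitor.read_state()['joints'].round(3))
print(shift([532.2,201.6,115]),shift([532.2,201.6,112]))
for n in ("scene","top"):
    c=cam(n)
    cv2.imwrite(f"pics/{n}6.png",cv2.resize(c["frame"][130:310,140:340] if n=="top" else c["frame"][150:350,310:520],None,fx=3,fy=3,interpolation=cv2.INTER_CUBIC)[:,:,::-1])
    for a,uv,f in blobs(c,"yellow",(140,130,320,300) if n=="top" else (325,190,520,350)): print(n,a,np.round(circ(c,f,160),1),np.round(circ(c,f,40),1))
E
```

```text
clock: 14.55
eef_pos: [531.2, 201.3, 130.0]
eef_rot: [-1.572, 0.515, 3.107]
wrist_force: [-0.1, -0.5, -3.0]
finger_gap: 55.2
[531.19750786 201.31708235 130.0370263 ] [ 0.395  0.208  1.918 -0.384  0.574  2.277]
[ 0.03270109  0.06788483 -0.00148957] [ 0.04008668  0.08094058 -0.00147111]
scene 231.0 [591.3 186.3  34.2] [525.2 201.5  38. ]
top 233.0 [527.3 200.   29.6] [548.1 218.9  32.3]
```

View pics/scene6.png

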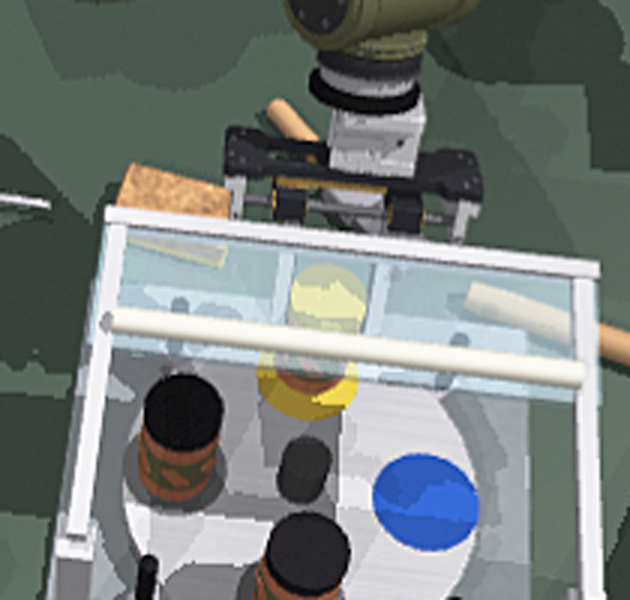

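View pics/top6.png

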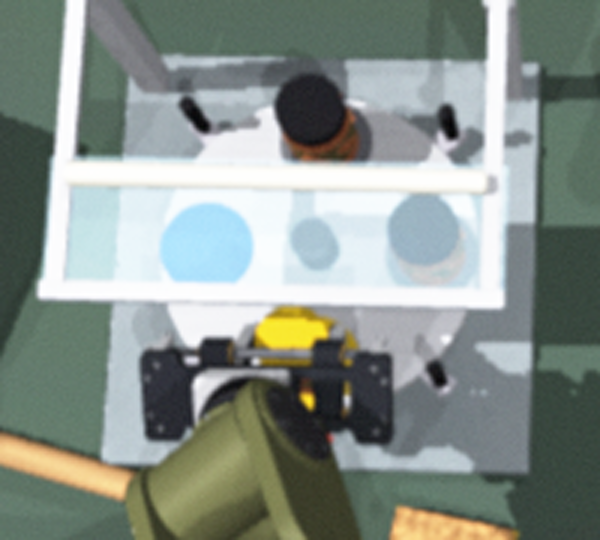

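```bash

python3 -m creep '[{"tx":0.017,"ty":0.034,"tz":-0.001,"turn":0,"fingers":45},{"tx":0.033,"ty":0.067,"tz":-0.001,"turn":0,"fingers":45},{"tx":0.037,"ty":0.076,"tz":-0.001,"turn":0,"fingers":45},{"tx":0.037,"ty":0.076,"tz":-0.001,"turn":0,"fingers":45}]'
python3 - <<'E'
from h import *
p,R=pose();print(p)
print(shift([532,201.6,112]),shift([532,201.6,110.5]))
E
```

```text
clock: 15.05
eef_pos: [532.0, 201.7, 113.5]
eef_rot: [-1.572, 0.515, 3.108]
wrist_force: [0.1, 1.2, -2.7]
finger_gap: 55.6
[531.97225913 201.7119138  113.48255375]
[0.00351659 0.00652664 0.00056402] [0.00721316 0.01305237 0.00057345]
```

```bash

python3 -m creep '[{"tx":0.0035,"ty":0.0065,"tz":0,"turn":0,"fingers":45},{"tx":0.0035,"ty":0.0065,"tz":0,"turn":0,"fingers":45},{"tx":0.007,"ty":0.013,"tz":0,"turn":0,"fingers":45},{"tx":0.007,"ty":0.013,"tz":0,"turn":0,"fingers":45}]'
```

```text
clock: 15.45
eef_pos: [532.9, 201.9, 112.2]
eef_rot: [-1.573, 0.518, 3.108]
wrist_force: [-5.1, -3.2, 10.9]
finger_gap: 55.9
```

```bash

python3 -m creep '[{"tx":-0.002,"ty":-0.004,"tz":0,"turn":0,"fingers":57},{"tx":-0.002,"ty":-0.004,"tz":0,"turn":0,"fingers":62},{"tx":-0.002,"ty":-0.004,"tz":0,"turn":0,"fingers":75},{"tx":-0.002,"ty":-0.004,"tz":0,"turn":0,"fingers":80},{"tx":-0.002,"ty":-0.004,"tz":0,"turn":0,"fingers":80},{"tx":0,"ty":-0.1,"tz":0,"turn":0,"fingers":80},{"tx":0,"ty":-0.3,"tz":0,"turn":0,"fingers":80},{"tx":0,"ty":-0.5,"tz":0,"turn":0,"fingers":80}]'
python3 - <<'E'
from h import *
p,R=pose();print(p)
print(shift([455,30,190]))
E
```

```text
clock: 16.25
eef_pos: [482.5, 203.1, 199.4]
eef_rot: [-1.572, 0.517, 3.108]
wrist_force: [0.2, -0.1, 0.5]
finger_gap: 80.0
[482.4594574  203.12795923 199.41745369]
[ 0.1170555  -0.01382649  0.86977402]
```

```bash

python3 -m creep '[{"tx":0.08,"ty":-0.01,"tz":0.25,"turn":0,"fingers":94},{"tx":0.1,"ty":-0.01,"tz":0.5,"turn":0,"fingers":94},{"tx":0.1,"ty":-0.01,"tz":0.75,"turn":0,"fingers":94},{"tx":0.1,"ty":-0.01,"tz":1,"turn":0,"fingers":94},{"tx":0.1,"ty":-0.01,"tz":1,"turn":0,"fingers":94}]'
python3 - <<'E'
from h import *
p,R=pose();print(p,R.as_matrix().round(3))
print("hover",shift([550,-152,180]),"down",shift([567.8,-152.7,76]))
for n in ("scene","top"):
    c=cam(n)
    cv2.imwrite(f"pics/{n}7.png",cv2.resize(c["frame"][130:310,140:460] if n=="top" else c["frame"][150:410,220:520],None,fx=2.4,fy=2.3,interpolation=cv2.INTER_CUBIC)[:,:,::-1])
    for a,uv,f in blobs(c,"yellow",(140,130,320,300) if n=="top" else (325,190,520,350)): print(n,a,np.round(uv),np.round(circ(c,f,140),1),ray(c,[uv],140)[0],np.round(circ(c,f,40),1))
    for a,uv,f in blobs(c,"blue",(340,130,460,300) if n=="top" else (200,190,325,350)): print(n,a,np.round(circ(c,f,106),1),ray(c,[uv],106)[0])
E
```

```text
clock: 16.75
eef_pos: [457.2, -0.6, 191.3]
eef_rot: [-1.571, 0.518, 3.103]
wrist_force: [-0.2, 0.6, 0.3]
finger_gap: 94.1
[457.20204255  -0.57809295 191.3087778 ] [[-0.868  0.495 -0.038]
 [ 0.033 -0.018 -0.999]
 [-0.495 -0.869 -0.   ]]
hover [-0.40000718  0.29250546  0.73900839] down [-0.22002388  0.78842794  0.73939049]
scene 136.5 [412. 283.] [581.5 188.9  34.6] [595.50469826 188.3257819  140.        ] [526.5 201.5  37.8]
scene 436.0 [ 561.4 -152.7   30.8] [ 561.89069494 -152.2571594   106.        ]
top 781.5 [243. 249.] [510.2 193.2  41.6] [509.95852709 190.61668162 140.        ] [526.  208.2  44.7]
top 364.5 [ 557.6 -151.1   27.2] [ 557.41554319 -151.10689813  106.        ]
```

View pics/scene7.png

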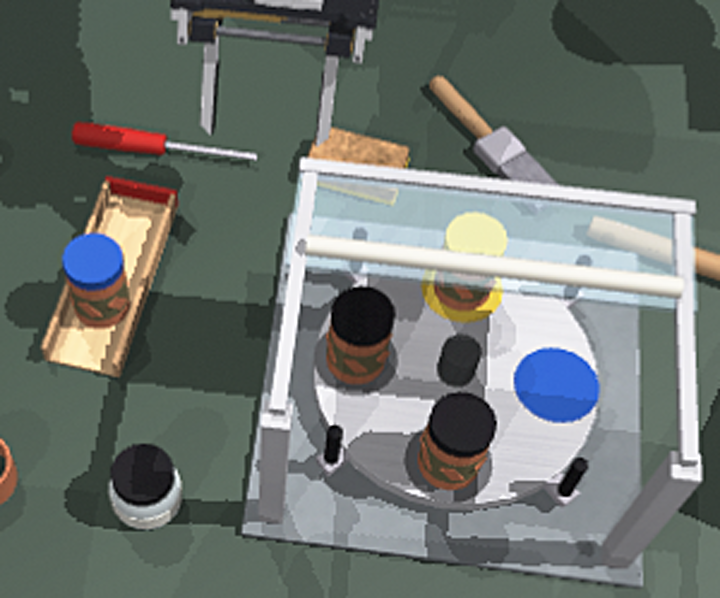

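View pics/top7.png

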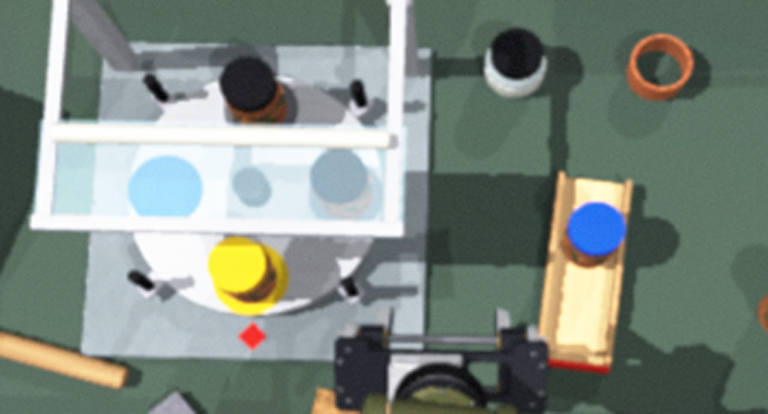

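```bash
python3 - <<'E'
from h import *
c=cam("top")
h=cv2.cvtColor(c["frame"],cv2.COLOR_RGB2HSV)
m=cv2.inRange(h,np.array([22,150,238]),np.array([34,255,255])); m[:,:200]=0;m[:,300:]=0
k=max(cv2.findContours(m,cv2.RETR_EXTERNAL,cv2.CHAIN_APPROX_NONE)[0],key=cv2.contourArea)
print(cv2.contourArea(k),np.round(circ(c,k.reshape(-1,2),140),1))
print(ray(c,[(239.2,244.8)],140))
x=c["frame"][225:275,210:270]; cv2.imwrite("pics/lid.png",cv2.resize(x,None,fx=10,fy=10,interpolation=cv2.INTER_NEAREST)[:,:,::-1])
# projected expected circles for check
E
```

```text
423.5 [509.3 193.9  40.2]
[[520.50825894 199.07722353 140.        ]]
```

View pics/lid.png

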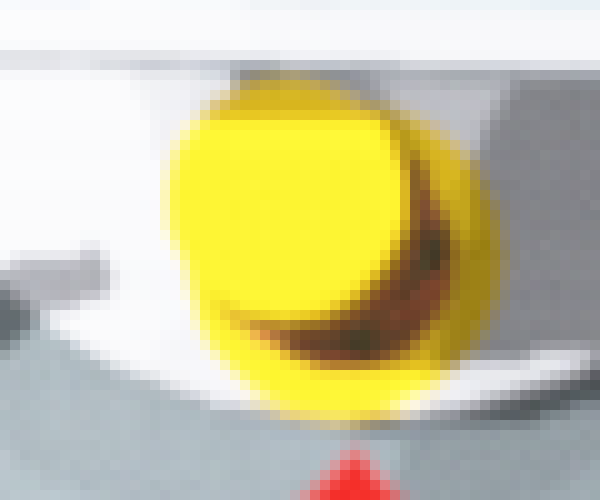

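```bash

python3 -m creep '[{"tx":-0.1,"ty":0.05,"tz":0.2,"turn":0,"fingers":94},{"tx":-0.2,"ty":0.13,"tz":0.4,"turn":0,"fingers":94},{"tx":-0.3,"ty":0.2,"tz":0.6,"turn":0,"fingers":94},{"tx":-0.4,"ty":0.29,"tz":0.74,"turn":0,"fingers":94},{"tx":-0.4,"ty":0.29,"tz":0.74,"turn":0,"fingers":94}]'
python3 - <<'E'
from h import *
p,R=pose();print(p,R.as_matrix().round(3),monitor.read_state()['joints'].round(3))
print("down",shift([568.5,-152.1,76]))
E
```

```text
clock: 17.4
eef_pos: [552.5, -148.0, 178.0]
eef_rot: [-1.574, 0.514, 3.105]
wrist_force: [0.8, 0.1, -0.2]
finger_gap: 93.9
[ 552.49695318 -148.02530842  178.03580119] [[-0.87   0.492 -0.035]
 [ 0.032 -0.015 -0.999]
 [-0.492 -0.871 -0.003]] [-0.413  0.13   1.883  0.301  0.669  0.999]
down [0.18068494 0.48383158 0.01897608]
```

```bash

python3 -m creep '[{"tx":0.06,"ty":0.2,"tz":0.02,"turn":0,"fingers":94},{"tx":0.12,"ty":0.34,"tz":0.02,"turn":0,"fingers":94},{"tx":0.18,"ty":0.483,"tz":0.02,"turn":0,"fingers":94},{"tx":0.18,"ty":0.483,"tz":0.02,"turn":0,"fingers":94},{"tx":0.18,"ty":0.483,"tz":0.02,"turn":0,"fingers":45},{"tx":0.18,"ty":0.483,"tz":0.02,"turn":0,"fingers":45},{"tx":0.18,"ty":0.483,"tz":0.02,"turn":0,"fingers":45},{"tx":0.18,"ty":0.483,"tz":0.02,"turn":0,"fingers":45},{"tx":0.18,"ty":0.483,"tz":0.02,"turn":0,"fingers":45},{"tx":0.18,"ty":0.483,"tz":0.02,"turn":0,"fingers":45}]' 20
python3 - <<'E'
from h import *
p,R=pose();print(p)
d=np.array([-.989,.149,0])
print("up",shift(p+[0,0,5])); print("fwd", shift(p+[0,0,5]+90*d))
E
```

```text
clock: 18.4
eef_pos: [568.8, -152.5, 76.8]
eef_rot: [-1.574, 0.515, 3.105]
wrist_force: [-1.4, -0.4, 4.0]
finger_gap: 55.3
[ 568.75397377 -152.51824406   76.81919983]
up [-1.23187378e-02 -2.17541952e-02 -6.07577631e-05]
fwd [ 0.37681982 -0.24196794 -0.05146398]
```

```bash

python3 -m creep '[{"tx":-0.012,"ty":-0.022,"tz":0,"turn":0,"fingers":45},{"tx":-0.015,"ty":-0.026,"tz":0,"turn":0,"fingers":45},{"tx":0.05,"ty":-0.065,"tz":-0.008,"turn":0,"fingers":45},{"tx":0.14,"ty":-0.11,"tz":-0.02,"turn":0,"fingers":45},{"tx":0.23,"ty":-0.16,"tz":-0.032,"turn":0,"fingers":45},{"tx":0.32,"ty":-0.21,"tz":-0.044,"turn":0,"fingers":45},{"tx":0.374,"ty":-0.245,"tz":-0.051,"turn":0,"fingers":45},{"tx":0.374,"ty":-0.245,"tz":-0.051,"turn":0,"fingers":45},{"tx":0.374,"ty":-0.245,"tz":-0.051,"turn":0,"fingers":45}]'
python3 - <<'E'
from h import *
p,R=pose();print(p)
d=np.array([-.989,.149,0])
print("5",shift(p+5*d),"down",shift(p-[0,0,6]))
for n in ("scene","top"):
    c=cam(n)
    cv2.imwrite(f"pics/{n}8.png",cv2.resize(c["frame"][170:310,320:500] if n=="top" else c["frame"][150:350,150:400],None,fx=3,fy=3,interpolation=cv2.INTER_CUBIC)[:,:,::-1])
    for a,uv,f in blobs(c,"blue",(340,130,460,300) if n=="top" else (200,170,325,350)): print(n,a,np.round(circ(c,f,112),1),ray(c,[uv],112)[0])
E
```

```text
clock: 19.3
eef_pos: [480.4, -139.5, 82.9]
eef_rot: [-1.573, 0.516, 3.105]
wrist_force: [0.8, 1.0, -1.5]
finger_gap: 55.4
[ 480.41648942 -139.47630049   82.93745663]
5 [ 0.0216123  -0.01224753 -0.00284741] down [1.47973228e-02 2.60966478e-02 6.48906717e-05]
scene 392.5 [ 474.  -138.1   31. ] [ 473.93683683 -139.18178401  112.        ]
top 242.0 [ 471.1 -139.1   27.8] [ 477.64915474 -139.08604975  112.        ]
```

View pics/scene8.png

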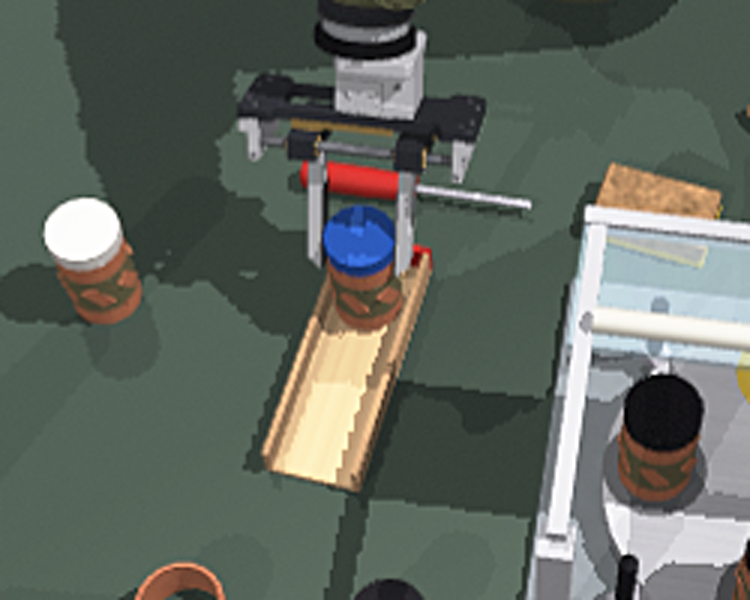

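```bash

python3 -m creep '[{"tx":0.022,"ty":-0.012,"tz":-0.003,"turn":0,"fingers":45},{"tx":0.043,"ty":-0.024,"tz":-0.006,"turn":0,"fingers":45},{"tx":0.043,"ty":-0.024,"tz":-0.006,"turn":0,"fingers":45}]'
python3 -m creep '[{"tx":0.01,"ty":-0.006,"tz":-0.0015,"turn":0,"fingers":45},{"tx":0.01,"ty":-0.006,"tz":-0.0015,"turn":0,"fingers":45}]'
python3 -m creep '[{"tx":0.01,"ty":-0.006,"tz":-0.0015,"turn":0,"fingers":45},{"tx":0.01,"ty":-0.006,"tz":-0.0015,"turn":0,"fingers":45}]'
python3 -m creep '[{"tx":0.01,"ty":-0.006,"tz":-0.0015,"turn":0,"fingers":45},{"tx":0.01,"ty":-0.006,"tz":-0.0015,"turn":0,"fingers":45}]'
```

```text
clock: 19.7
eef_pos: [470.2, -137.7, 82.5]
eef_rot: [-1.574, 0.515, 3.105]
wrist_force: [-0.1, 0.1, -2.9]
finger_gap: 55.8
clock: 19.9
eef_pos: [467.7, -137.2, 82.5]
eef_rot: [-1.574, 0.515, 3.105]
wrist_force: [0.7, -0.3, -2.2]
finger_gap: 55.6
clock: 20.1
eef_pos: [465.2, -136.8, 82.5]
eef_rot: [-1.574, 0.515, 3.105]
wrist_force: [0.5, -0.3, -3.3]
finger_gap: 55.8
clock: 20.3
eef_pos: [463.0, -136.6, 82.9]
eef_rot: [-1.573, 0.516, 3.105]
wrist_force: [3.3, -1.1, -2.7]
finger_gap: 55.7
```

```bash

python3 - <<'E'
from h import *
p,R=pose();print(p,"down",shift(p-[0,0,6]))
for n in ("scene","top"):
    c=cam(n)
    cv2.imwrite(f"pics/{n}9.png",cv2.resize(c["frame"][170:310,320:500] if n=="top" else c["frame"][170:310,200:360],None,fx=4,fy=4,interpolation=cv2.INTER_CUBIC)[:,:,::-1])
    for a,uv,f in blobs(c,"blue",(340,130,460,300) if n=="top" else (200,170,325,350)): print(n,a,np.round(circ(c,f,112),1),ray(c,[uv],112)[0])
E
```

```text
[ 462.98782789 -136.5948567    82.89632832] down [1.47937122e-02 2.60986961e-02 6.43782583e-05]
scene 380.0 [ 457.1 -136.7   30.8] [ 457.26815842 -136.40614764  112.        ]
top 255.5 [ 454.6 -136.1   27.7] [ 459.79560671 -136.5584535   112.        ]
top 15.5 [ 432.1 -133.    15.2] [ 431.76930223 -134.15075752  112.        ]
```

View pics/scene9.png

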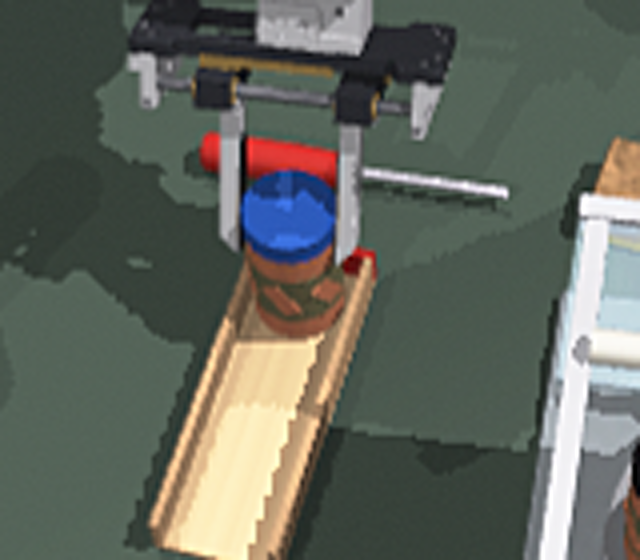

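```bash

python3 -m creep '[{"tx":0.007,"ty":0.013,"tz":0,"turn":0,"fingers":45},{"tx":0.014,"ty":0.025,"tz":0,"turn":0,"fingers":45},{"tx":0.0148,"ty":0.027,"tz":0,"turn":0,"fingers":45},{"tx":0.0148,"ty":0.027,"tz":0,"turn":0,"fingers":45}]'
python3 -m creep '[{"tx":0,"ty":0,"tz":0,"turn":0,"fingers":57},{"tx":0,"ty":0,"tz":0,"turn":0,"fingers":62},{"tx":0,"ty":0,"tz":0,"turn":0,"fingers":70},{"tx":0,"ty":0,"tz":0,"turn":0,"fingers":75},{"tx":0,"ty":0,"tz":0,"turn":0,"fingers":75}]'
python3 - <<'E'
from h import *
p,R=pose();print(p)
for n in ("scene","top"):
    c=cam(n)
    for a,uv,f in blobs(c,"blue",(340,130,460,300) if n=="top" else (200,170,325,350)): print(n,a,np.round(circ(c,f,106),1),ray(c,[uv],106)[0])
E
```

```text
clock: 20.8
eef_pos: [463.4, -136.7, 76.9]
eef_rot: [-1.573, 0.516, 3.105]
wrist_force: [1.8, -1.0, 1.6]
finger_gap: 55.3
clock: 21.3
eef_pos: [463.3, -136.7, 76.8]
eef_rot: [-1.573, 0.516, 3.105]
wrist_force: [-0.0, 0.7, 0.3]
finger_gap: 74.9
[ 463.3147314  -136.66209007   76.78063736]
scene 393.5 [ 457.7 -137.5   31.3] [ 457.59146046 -136.23712409  106.        ]
top 259.5 [ 454.3 -134.9   27.6] [ 460.29296724 -135.80726716  106.        ]
```

```bash

python3 -m creep '[{"tx":0,"ty":-0.15,"tz":0,"turn":0,"fingers":75},{"tx":0,"ty":-0.4,"tz":0,"turn":0,"fingers":85},{"tx":0,"ty":-0.6,"tz":0.1,"turn":0,"fingers":94},{"tx":0,"ty":-0.6,"tz":0.35,"turn":0,"fingers":94},{"tx":0,"ty":-0.6,"tz":0.6,"turn":0,"fingers":94},{"tx":0,"ty":-0.6,"tz":0.85,"turn":0,"fingers":94}]'
python3 - <<'E'
from h import *
p,R=pose();print(p,R.as_matrix().round(3))
for n in ("scene","top"):
    c=cam(n)
    cv2.imwrite(f"pics/{n}10.png",cv2.resize(c["frame"][170:310,360:500] if n=="top" else c["frame"][170:310,140:320],None,fx=4,fy=4,interpolation=cv2.INTER_CUBIC)[:,:,::-1])
    for col in ("blue","white","red"):
      for a,uv,f in blobs(c,col,(340,210,500,310) if n=="top" else (160,170,325,350)):
        if a<700: print(n,col,a,np.round(uv),np.round(circ(c,f,106 if col=="blue" else 100),1),ray(c,[uv],106 if col=="blue" else 100)[0])
E
```

```text
clock: 22.0
eef_pos: [397.7, -306.8, 181.8]
eef_rot: [-1.571, 0.518, 3.106]
wrist_force: [0.3, 0.1, 0.7]
finger_gap: 93.6
[ 397.70624086 -306.7982442   181.76128384] [[-0.868  0.494 -0.035]
 [ 0.031 -0.017 -0.999]
 [-0.495 -0.869 -0.   ]]
scene blue 398.0 [272. 225.] [ 457.2 -137.6   31.8] [ 457.31919511 -136.03628157  106.        ]
scene white 372.5 [177. 226.] [ 477.9 -358.6   29. ] [ 478.25361522 -358.62794125  100.        ]
scene red 33.5 [272. 211.] [ 409.4 -149.5   47.8] [ 413.74652619 -142.48507681  100.        ]
top blue 381.5 [383. 273.] [ 453.4 -135.7   27.4] [ 453.41808785 -135.38834591  106.        ]
top white 455.0 [476. 261.] [ 480.1 -356.    30.1] [ 479.64672746 -356.50999863  100.        ]
top red 39.0 [378. 288.] [ 417.3 -123.    33.3] [ 417.7809499  -123.75905505  100.        ]
```

View pics/scene10.png

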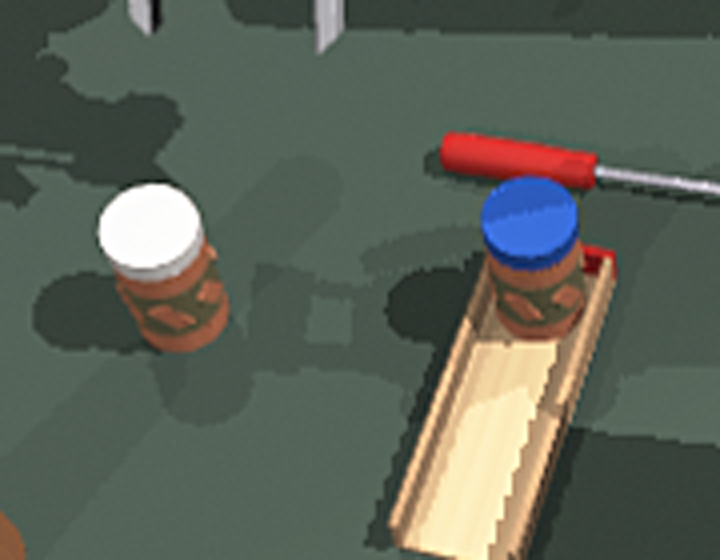

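View pics/top10.png

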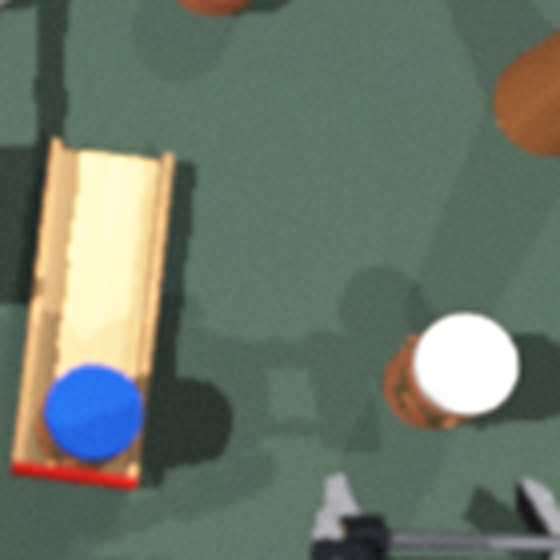

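```bash

python3 - <<'E'
from h import *
print("hover",shift([472,-357.6,175]),"down",shift([488.4,-357.8,71]),monitor.read_state()['joints'].round(3))
E
```

```text
hover [-0.31884762  0.21202647  0.22709354] down [-0.13370337  0.70481948  0.22580744] [-0.947  0.035  1.98   0.536  0.867  0.365]
```

```bash

python3 -m creep '[{"tx":-0.16,"ty":0.1,"tz":0.12,"turn":0,"fingers":94},{"tx":-0.319,"ty":0.212,"tz":0.226,"turn":0,"fingers":94},{"tx":-0.319,"ty":0.212,"tz":0.226,"turn":0,"fingers":94},{"tx":-0.25,"ty":0.38,"tz":0.226,"turn":0,"fingers":94},{"tx":-0.19,"ty":0.54,"tz":0.226,"turn":0,"fingers":94},{"tx":-0.134,"ty":0.704,"tz":0.226,"turn":0,"fingers":94},{"tx":-0.134,"ty":0.704,"tz":0.226,"turn":0,"fingers":94},{"tx":-0.134,"ty":0.704,"tz":0.226,"turn":0,"fingers":94}]'
python3 - <<'E'
from h import *
p,R=pose();print(p,monitor.read_state()['joints'].round(3))
c=cam("scene")
cv2.imwrite("pics/scene11.png",cv2.resize(c["frame"][150:300,120:320],None,fx=3,fy=3,interpolation=cv2.INTER_CUBIC)[:,:,::-1])
E
```

```text
clock: 22.9
eef_pos: [488.3, -357.4, 71.9]
eef_rot: [-1.573, 0.516, 3.101]
wrist_force: [-0.1, -0.1, -0.4]
finger_gap: 93.9
[ 488.31296601 -357.40216759   71.93802965] [-0.855  0.406  1.815  0.635  0.653  0.295]
```

View pics/scene11.png

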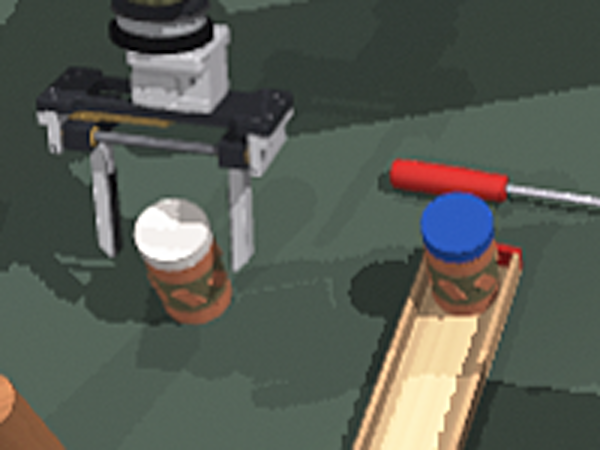

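```bash

python3 -m creep '[{"tx":0,"ty":0,"tz":0,"turn":0,"fingers":45},{"tx":0,"ty":0,"tz":0,"turn":0,"fingers":45},{"tx":0,"ty":0,"tz":0,"turn":0,"fingers":45},{"tx":0,"ty":0,"tz":0,"turn":0,"fingers":45},{"tx":0,"ty":0,"tz":0,"turn":0,"fingers":45},{"tx":0,"ty":0,"tz":0,"turn":0,"fingers":45},{"tx":-0.012,"ty":-0.022,"tz":0,"turn":0,"fingers":45},{"tx":-0.05,"ty":-0.09,"tz":0,"turn":0,"fingers":45},{"tx":-0.12,"ty":-0.21,"tz":0,"turn":0,"fingers":45},{"tx":-0.12,"ty":-0.21,"tz":0,"turn":0,"fingers":45}]' 20
python3 - <<'E'
from h import *
p,R=pose();print(p,monitor.read_state()['wrist_force'])
c=cam("scene")
for a,uv,f in blobs(c,"white",(100,150,300,300)): print(a,np.round(uv))
print("over",shift([532.4,-146.3,125]),"down",shift([532.4,-146.3,79]))
E
```

```text
clock: 23.95
eef_pos: [489.6, -359.0, 124.7]
eef_rot: [-1.568, 0.52, 3.104]
wrist_force: [0.4, 0.7, -2.6]
finger_gap: 55.6
[ 489.61451211 -359.04119513  124.6599028 ] [ 0.44314671  0.65469686 -2.55742789]
260.0 [170. 217.]
over [-0.15876663  0.07484414 -1.0680807 ] down [-0.04477476  0.27460848 -1.06832921]
```

```bash

python3 -m creep '[{"tx":-0.04,"ty":0.02,"tz":-0.2,"turn":0,"fingers":45},{"tx":-0.08,"ty":0.04,"tz":-0.4,"turn":0,"fingers":45},{"tx":-0.12,"ty":0.06,"tz":-0.6,"turn":0,"fingers":45},{"tx":-0.158,"ty":0.075,"tz":-0.8,"turn":0,"fingers":45},{"tx":-0.158,"ty":0.075,"tz":-0.95,"turn":0,"fingers":45},{"tx":-0.158,"ty":0.075,"tz":-1,"turn":0,"fingers":45},{"tx":-0.158,"ty":0.075,"tz":-1,"turn":0,"fingers":45}]'
python3 - <<'E'
from h import *
p,R=pose();print(p)
for n in ("scene","top"):
    c=cam(n)
    cv2.imwrite(f"pics/{n}12.png",cv2.resize(c["frame"][170:310,340:480] if n=="top" else c["frame"][170:310,180:360],None,fx=4,fy=4,interpolation=cv2.INTER_CUBIC)[:,:,::-1])
    zt=p[2]-71+100
    for a,uv,f in blobs(c,"white",(340,200,460,310) if n=="top" else (200,170,310,350)): print(n,a,np.round(uv),np.round(circ(c,f,zt),1))
print("over",shift([532.4,-146.3,125]),"down",shift([532.4,-146.3,79]))
E
```

```text
clock: 24.7
eef_pos: [531.2, -158.2, 123.5]
eef_rot: [-1.571, 0.517, 3.105]
wrist_force: [-0.0, -0.7, -2.7]
finger_gap: 55.8
[ 531.23667615 -158.22296278  123.52301098]
scene 279.5 [256. 240.] [ 525.1 -158.2   27.6]
top 287.0 [394. 236.] [ 528.  -159.1   28.3]
top 26.5 [384. 255.] [ 487.6 -137.6   12.5]
over [-0.00405878 -0.00319505 -0.06879187] down [ 0.1097102   0.19669639 -0.0689648 ]
```

View pics/scene12.png

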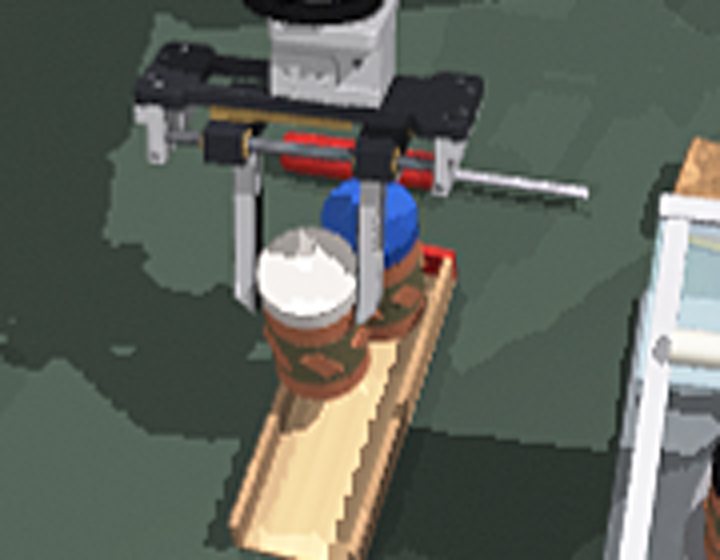

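View pics/top12.png

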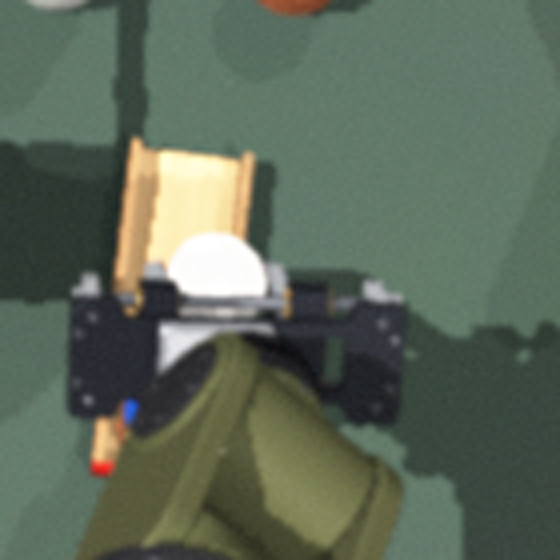

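```bash

python3 -m creep '[{"tx":-0.004,"ty":-0.003,"tz":-0.069,"turn":0,"fingers":45},{"tx":-0.004,"ty":-0.003,"tz":-0.069,"turn":0,"fingers":45},{"tx":0.03,"ty":0.06,"tz":-0.069,"turn":0,"fingers":45},{"tx":0.07,"ty":0.13,"tz":-0.069,"turn":0,"fingers":45},{"tx":0.108,"ty":0.194,"tz":-0.069,"turn":0,"fingers":45},{"tx":0.108,"ty":0.194,"tz":-0.069,"turn":0,"fingers":45},{"tx":0.108,"ty":0.194,"tz":-0.069,"turn":0,"fingers":45}]'
python3 -c "
from h import *
p,R=pose()
print(shift(p-[0,0,1]),shift(p-[0,0,2]))"
```

```text
clock: 25.5
eef_pos: [532.3, -147.0, 79.4]
eef_rot: [-1.57, 0.517, 3.102]
wrist_force: [0.5, -0.2, -2.4]
finger_gap: 55.8
[ 2.47020089e-03  4.34719479e-03 -2.24019688e-06] [ 4.94040177e-03  8.69438958e-03 -4.48039376e-06]
```

```bash

python3 -m creep '[{"tx":0.005,"ty":0.0087,"tz":0,"turn":0,"fingers":45},{"tx":0.005,"ty":0.0087,"tz":0,"turn":0,"fingers":45},{"tx":0.0075,"ty":0.013,"tz":0,"turn":0,"fingers":45},{"tx":0.0075,"ty":0.013,"tz":0,"turn":0,"fingers":45}]'
```

```text
clock: 25.9
eef_pos: [532.7, -147.2, 77.3]
eef_rot: [-1.57, 0.518, 3.102]
wrist_force: [-3.6, -0.2, 4.6]
finger_gap: 55.4
```

```bash

python3 -m creep '[{"tx":0,"ty":0,"tz":0,"turn":0,"fingers":57},{"tx":0,"ty":0,"tz":0,"turn":0,"fingers":62},{"tx":0,"ty":0,"tz":0,"turn":0,"fingers":70},{"tx":0,"ty":0,"tz":0,"turn":0,"fingers":75},{"tx":-0.05,"ty":-0.12,"tz":0,"turn":0,"fingers":75},{"tx":-0.15,"ty":-0.32,"tz":0,"turn":0,"fingers":75},{"tx":-0.2,"ty":-0.55,"tz":0,"turn":0,"fingers":80},{"tx":-0.2,"ty":-0.75,"tz":0.1,"turn":0,"fingers":80},{"tx":-0.2,"ty":-0.75,"tz":0.35,"turn":0,"fingers":80},{"tx":-0.1,"ty":-0.75,"tz":0.6,"turn":0,"fingers":80},{"tx":0,"ty":-0.75,"tz":0.85,"turn":0,"fingers":80},{"tx":0,"ty":-0.75,"tz":0.9,"turn":0,"fingers":80},{"tx":0,"ty":-0.75,"tz":0.9,"turn":0,"fingers":80}]'
python3 - <<'E'
from h import *
for n in ("scene","top"):
    c=cam(n)
    cv2.imwrite(f"pics/{n}13.png",c["frame"][:,:,::-1])
    for col,z,b in (("blue",106,((340,200,460,310),(200,170,325,350))),("white",106,((365,210,430,265),(200,190,300,300))),("blue",40,((140,130,320,300),(325,190,520,350)))):
      for a,uv,f in blobs(c,col,b[0] if n=="top" else b[1]): print(n,col,a,np.round(uv),np.round(circ(c,f,z),1))
E
```

```text
clock: 27.2
eef_pos: [450.4, -326.1, 207.1]
eef_rot: [-1.57, 0.518, 3.099]
wrist_force: [0.4, 0.4, 0.0]
finger_gap: 79.9
scene blue 398.0 [272. 225.] [ 457.2 -137.6   31.8]
scene white 388.0 [263. 249.] [ 522.2 -146.6   28.9]
scene blue 805.0 [451. 317.] [619.2 291.7  38.9]
top blue 381.5 [383. 273.] [ 454.1 -135.1   27.5]
top white 444.5 [386. 243.] [ 524.4 -145.7   29.8]
```

View pics/scene13.png

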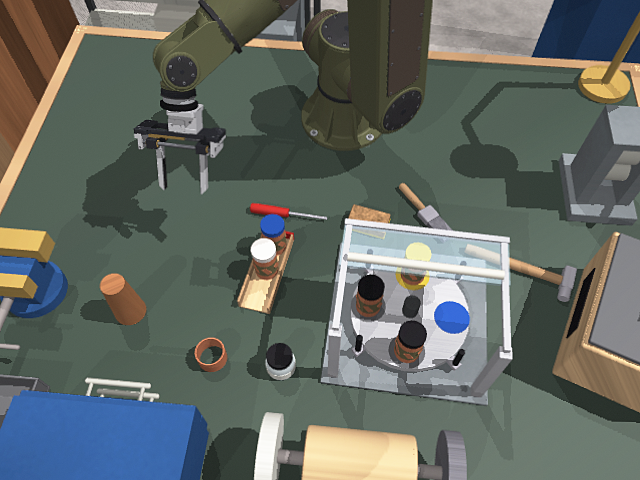

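View pics/top13.png

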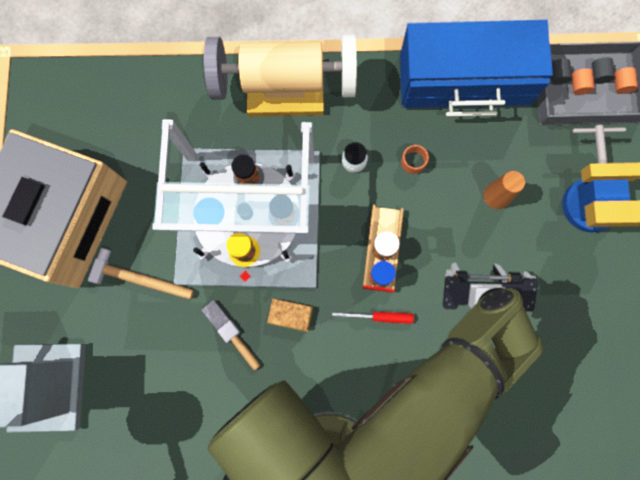

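```bash
python3 -c "
from cell import manip
print(manip.sign_off())"
```

```text
the job is handed in; nothing more can be done
None
```

The job is done and handed in at about 27 s on the robot's clock, in the order asked; no verdict was reported.

**What I did**
- **Lean:** the moves only turn the tool about its own finger axis, so I could not lean it directly. I got about 30 deg of lean by asking for poses beyond the arm's reach, and kept it for the rest of the job.
- **Carousel:** I turned it by the peg until the yellow pad lay at the loading point.
- **Yellow canister:** I lifted it out of the lane and stood it on the yellow pad.
- **Blue canister:** I carried it forward to the red stop, judging contact by the rise in wrist force.
- **White canister:** I stood it in the lane behind the blue one.

**Last checks**
- **Pad:** it measured within about 1 mm of the loading point, about half a degree. The blue pad still read the same place in the last picture.
- **Yellow lid:** about 2 mm from the pad's middle in the top view, read partly by eye.
- **Blue at the stop:** the force at contact was about 3 N. By the cameras its axis is about 25 to 28 mm from the stop, against 28 mm expected.
- **White's gap:** about 10 mm by the scene camera and 15 mm by the top camera, against a limit of 28 mm.
- **The rest:** in the last pictures all canisters are upright, the other things look unmoved and the gripper is clear.

**Disagreements**
- The two cameras differed by 2 to 4 mm along x throughout.
- Joint 6 read 2.555 rad for a moment while I withdrew from the peg, just over the stated limit of 2.55. I moved it back straight away.

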